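Load head bolts into the bench spray washer and latch it

ROBOT

A 7-joint arm with a two-finger parallel gripper is mounted at the origin on the work surface; the furniture and walls round the work are solid. World frame = base frame: x ahead of the robot, y to its left, z up, the work surface at z = 0. Lengths are in mm, angles in rad, forces in N, time in s.
With the tool pointing down it reaches from about 425 to 925 mm from the base axis. Payload 6.8 kg.
Tool frame: the origin (TCP) lies between the finger pads; the fingertips stand 11 mm ahead of it and the grasp point (between the pads) lies 8 mm behind it; z points along the fingers, y is the line along which they close (so a half turn about z gives the same grasp; the last joint's range is limited). The gripper opens to 88 mm and grips with 3 to 60 N. Pads are 20 mm wide; open, the fingers measure 115 mm over their backs; the gripper's body (75 mm by 178 mm) begins 61 mm behind the grasp point.
Start: joints at [1.197, 0.477, 0.022, 1.555, -0.011, 1.109, -0.083], TCP at [177.318, -651.311, 233.664] pointing down, gripper open.
Joint ranges: [-2.96, 2.96], [-0.34, 2.1], [-1.41, 1.46], [0.24, 2.44], [-1.37, 4.51], [0.17, 1.92], [-2.96, 2.96]. Speed limits (rad/s): [2.39, 2.39, 3.14, 3.14, 3.14, 3.14, 3.14].

INTERFACE

Orientations are given as a unit quaternion [x, y, z, w].
In Python, from workcell import manip gives the robot as it stands. The module is installed in compiled form; this text tells all that it offers.
- The arm moves only by the shell command python3 -m handwheel 'ROWS' [FORCE]. ROWS is JSON, a list that holds one entry, the list of rows, each a list of 5 numbers: the shift along the world's x, y, z in m, then the turn about the world's z in rad, then the finger opening in m, from 0 to 0.0878. A call has 1 to 12 rows; each row is the pose to reach, as a shift and turn from the pose commanded when the call began; what a row does not reach only later rows make up. A row lasts 1/10 s, in which the tool goes at most 50 mm and 8.59 degrees, less where a joint would pass 70% of its speed; a pose out of reach is approached as far as the arm can. A call with a gripper value outside its range is refused whole. The fingers move at their own pace and stop on an object; FORCE is the grip in N (left out, the last holds). Time passes only in rows, so rows that repeat a pose let the fingers close. It gives the time, the measured TCP pose, the force, the opening and the grip force at its end, in the units of the state.
- manip.observe(): the state, without advancing time (a new reading comes with each control period).
- manip.camera(name): name is "scene" or "top" or "wrist"; returns a dict with "color" (480x640x3 uint8, blue, green, red), "vertical_fov" (degrees; the focal length in pixels is half the picture's height over the tangent of half this angle, whatever the lens; pixels are square), "cx", "cy" (the principal point, pixels), "R" (3x3) and "t" (3): a world point X has camera coordinates R X + t. Camera axes: x right, y down, z forward; pixel columns grow to the right and rows downward; lengths in mm; the calibration is good to about 2 mm. The wrist camera is an equidistant fisheye: a pixel r from the principal point sees the ray r / f radians off the axis. A picture is of the moment at which its call begins. There is no depth.
- manip.job_done(): hands the job in; it is judged then, once.
The state is a dict: "time": time; "q": joint angles; "qd": joint speeds; "tau": joint torques, N m; "tool_pos": TCP position; "ee_rot": TCP orientation; "contact_force": force on the tool from outside, world axes, zero at the start; "moment": the same for the moment, N m; "width": opening from 0.0 (shut) to 1.0 (fully open); "grip_force": force on a finger pad.
Only numpy, scipy, OpenCV 4.12 (cv2) and the standard library are available. Lean on these libraries where they do the work, as an engineer would, in place of code of your own. Each camera call takes 0.05 s, during which the arm holds its last target. There are 200 camera calls.

TASK

Load every head bolt from the rubber mat into the bench spray washer and close it up for a wash: the latch sits too deep under the clear guard for a hand, so use the hooked rod to push it fully back, lift the slotted hold-down plate off (the guard's roof will hold it), and lay each bolt in a notch of its own across the two rails. Then lower the plate back over its two locating pins until it lies flush, pull the latch fully home over its end with the hook, and leave the rod lying in its cradle.

Things in the scene. Friction and masses are not known exactly. Their poses are not given: they have to be found in the camera images.
- washer: Bench spray washer, fixed to the bench. Origin on the bench under the middle of its rack; x runs from the rack to the guard (about world -y), y away from the robot, z up. In its frame, mm: drip tray x -105 to 330, y -115 to 85, rim 22 high; copper spray bar along y = 72, up to z = 70 (its red-handled cock, x 115 to 160, to z = 85). All washer numbers below are mm in this frame.
- notch_1 (a point): Middle notch of the rack, washer (0, 0, 36): where the axis of a bolt lying in it is, half-way between the rails. Two rails, 6 thick, run along x at y = +-22; notch floors z = 30, teeth to z = 50; notches 22 wide (x) at the foot. End walls, inner faces at y = +-58, z to 52. A bolt lies along y across both rails, its middle here, its head at either end between rail and end wall.
- notch_0 (a point): The same for the notch at washer x = -48.
- notch_2 (a point): The same for the notch at washer x = +48.
- plate_seat (a point): Washer (0, 0, 58): where the plate's origin lies when it is seated on four round posts at x = +-76, y = +-38, whose flat tops are at z = 58. Brass locating pins 12 in diameter stand on the posts at (76, 38) and (-76, -38), up to z = 82, tapered over the last 10.
- plate: Slotted aluminium hold-down plate, 180 x 110 x 6 mm, 0.42 kg. Origin: centre of its underside; x along its length, z up. Two 16 mm holes at (76, 38), (-76, -38) fit the locating pins, either way round. Black grip bar in the middle, along the plate's y: 14 wide, 70 long, 28 to 44 above the underside. Starts seated, latched. The guard's flat roof (top at washer z = 199) is where it is laid while loading.
- latch (a joint): Travel of the sliding latch along washer x, m: 0 = home, its nose 20 mm over the plate's end, so that the plate cannot be lifted; 0.042 = fully back, clear of the plate by 20 mm. It stays where it is left and takes about 3 N to slide. Its guides reach z = 86 at washer x 104 to 196, y -23 to 23.
- latch_eye (a point): Centre of the red square eye at the latch's rear end, under the clear guard. The eye lies flat: opening 28 (washer x) by 36 (y), 10 thick, bars 8 wide, open above and below with 60 free below. Centre at washer z = 72 and x = 222 when home, 264 when back.
- guard_mouth (a point): Middle of the upper front edge of the clear guard, washer (176, 0, 195), the underside of its roof. The guard spans x 176 to 317, y -70 to 70 and is up to 199 high; open only at its front, towards the rack. The roof is flat and firm, with two rubber strips on top to lay the plate on.
- rod: Hooked rod, 0.16 kg. Origin: centre of its red grip, a block 80 (x) x 26 (y) x 36 mm (z); x along the rod to the hook, z up. A 10 mm square shank at z = -8 runs from the grip to x = 220 and behind it as a tail to x = -82; at x = 215 a round hook, 9 mm thick, points down to z = -86. It starts in the cradle.
- mat: Black rubber parts mat on the bench, 125 x 170 x 3 mm, origin at the centre of its underside; short ribs, 5 mm above the mat, keep three lanes along its x axis about 50 mm apart, one bolt to a lane; the ribs stop 27 mm short of the mat's middle, so the middle of each bolt is free on both sides.
- spring_tester: Blue valve spring tester, fixed, not part of the job: 440 mm tall, between mat and washer. Origin at the centre of its foot; it takes up world x 0.40 to 0.60, y 0.04 to 0.24 m, above 140 mm only x 0.445 and up: carry things past in front of it. A strip lamp runs along the back of the bench over world x 0.63 to 0.68, z 0.50 to 0.55 m.
- hook_tip (a point): Lower end of the hook, at (215, 0, -86) mm in the rod's frame.
- rod_rest (a point): Where the rod's origin is when it lies in the cradle: washer (30, -100, 108), the rod's axes along the washer's. The cradle is two blue forks, 8 thick, at washer x = -28 (takes the tail) and x = 140 (takes the shank), y = -100: slots 16 wide with floor at z = 95, flared from z = 108 to about 40 wide at z = 121.
- head_bolt_0: Grey steel head bolt, at first on the mat, 95 mm long: round shank 12.4 mm thick, hex head 22 x 19 mm, 12 mm long; 0.16 kg. Origin near mid-length, 10 mm off the shank's axis (the axis is at z = +10). y axis along the bolt: shank y -42 to 36, head 36 to 48 mm. It starts pointing to or from the robot; two or three are present (the absent one reads None).
- head_bolt_1: Head bolt like head_bolt_0, the same size and axes.
- head_bolt_2: Head bolt like head_bolt_0, the same size and axes.
Not all that is in view belongs to the job. What is shaped like the head_bolt_2 but green is not meant.

How it is judged:
By the outcome, as a careful person would: the job done as asked, in the order asked, and still so for the second after the job is handed in, with the robot touching nothing.
Of head_bolt_0, head_bolt_1, head_bolt_2 only 2 to 3 are there at a start; the rules pass over those that are not, and their reading is None.
At some moment in a run one of head_bolt_0, head_bolt_1, head_bolt_2 may be knocked a few centimetres aside while the robot is not near it.
Once in a run the grip may slacken for a moment while it holds something.
It also fails if it takes over 210 s, if anything falls off the work surface, if the arm or the gripper's body presses on something with over 40 N, if the wrist force passes 120 N, or if a joint passes its speed limit or range.

## Working session

There is one attempt and no reset: what is moved stays moved. The work goes in short steps, Python scripts to look and compute and a shell command to move; the robot and the scene stay as the last step left them, time stands still between calls to the robot, and variables do not carry over. Pictures are saved under pics/ and viewed, at most 14 in all, crops included, and the job is handed in when it is done.

```bash
mkdir -p pics
cat > h.py <<'E'
import numpy as np, cv2, pickle
from workcell import manip
def snap(n):
    c=manip.camera(n); f=240/np.tan(np.radians(c["vertical_fov"])/2); c["f"]=f; return c
def save(c,name): cv2.imwrite(f"pics/{name}.png",c["color"]); pickle.dump(c,open(f"pics/{name}.pkl","wb"))
def load(name): return pickle.load(open(f"pics/{name}.pkl","rb"))
def ray(c,u,v,fish=False):
    x,y=(u-c["cx"])/c["f"],(v-c["cy"])/c["f"]
    if fish:
        r=np.hypot(x,y); d=np.array([x/r*np.sin(r),y/r*np.sin(r),np.cos(r)]) if r>1e-9 else np.array([0,0,1.])
    else: d=np.array([x,y,1.])
    R=np.array(c["R"]);t=np.array(c["t"]); return -R.T@t, R.T@d
def atz(c,u,v,z,fish=False):
    o,d=ray(c,u,v,fish); return o+d*(z-o[2])/d[2]
def proj(c,X,fish=False):
    p=np.array(c["R"])@np.array(X,float)+np.array(c["t"])
    if fish:
        r=np.arctan2(np.hypot(p[0],p[1]),p[2]); n=np.hypot(p[0],p[1])+1e-9; return c["cx"]+c["f"]*r*p[0]/n, c["cy"]+c["f"]*r*p[1]/n
    return c["cx"]+c["f"]*p[0]/p[2], c["cy"]+c["f"]*p[1]/p[2]
E
python3 - <<'E'
from h import *
for n in("top","scene"):
    c=snap(n); save(c,n+"0"); print(n,c["f"],c["cx"],c["cy"],np.round(-np.array(c["R"]).T@c["t"]),np.round(c["R"],2).tolist())
s=manip.observe(); print(s)
E
```

```text
top 506.53731112873413 324.50306855816063 239.93401665235163 [ 214.   11. 1322.] [[0.01, -1.0, -0.0], [-0.99, -0.01, -0.12], [0.12, 0.01, -0.99]]
scene 526.9728549315475 317.87288874106133 241.99352253846914 [-388.  690.  868.] [[-0.67, -0.74, -0.02], [-0.43, 0.42, -0.8], [0.6, -0.53, -0.6]]
{'time': 0.1, 'q': array([ 1.19693585,  0.47771943,  0.02237682,  1.55628273, -0.01149626,
        1.1093194 , -0.0831224 ]), 'qd': array([ 5.22132451e-04, -1.31373716e-03, -1.19428624e-05, -3.27489591e-03,
       -8.34026248e-04,  7.81815576e-04,  1.99273816e-03]), 'tau': array([ 3.71132512e-03, -5.84088743e+01,  1.53970890e+00, -2.73317313e+01,
       -5.41795604e-02,  1.30788842e-02,  6.66909455e-05]), 'tool_pos': array([ 177.12384501, -650.82886827,  232.80776647]), 'ee_rot': array([ 9.91186097e-01,  1.32474454e-01, -1.72320876e-04, -7.81357293e-04]), 'contact_force': array([-0.01652069,  0.9368936 , -0.31428607]), 'moment': array([ 0.02781131, -0.00043371,  0.0109426 ]), 'grip_force': 0.0, 'width': 1.0028517812758224}
```

View pics/top0.png

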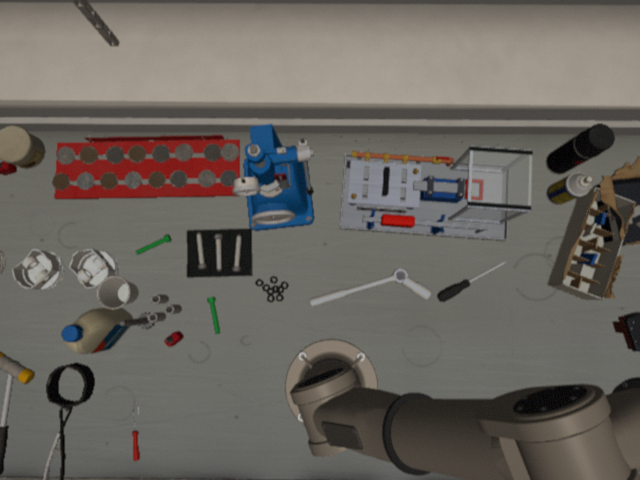

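View pics/scene0.png

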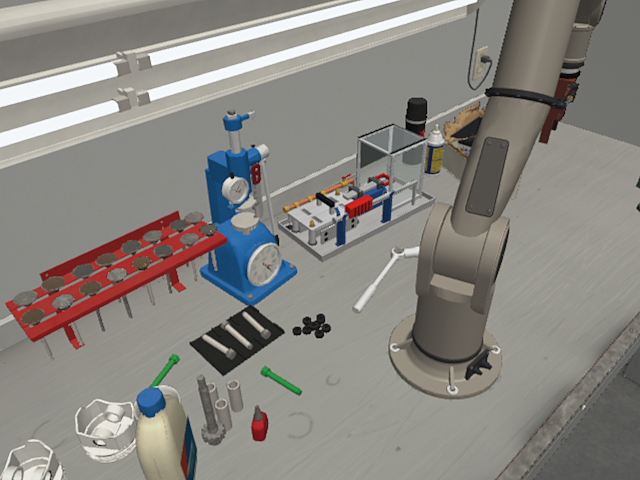

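The top view shows the washer (tray about 340–508 × 150–240), the grip bar at (386,181), the red rod grip at (398,221), and the mat with three bolts at (200/219/238, 252). Next I'll enlarge these areas.

Run:
```python
from h import *
i=load("top0")["color"]
a=cv2.resize(i[140:245,335:535],None,fx=4,fy=4,interpolation=cv2.INTER_CUBIC)
b=cv2.resize(i[225:282,180:260],None,fx=3,fy=3,interpolation=cv2.INTER_CUBIC)
o=np.zeros((600,800,3),np.uint8);o[:420,:]=a;o[424:424+171,:240]=b;cv2.imwrite("pics/crop1.png",o)
```

```text
(no output)
```

View pics/crop1.png

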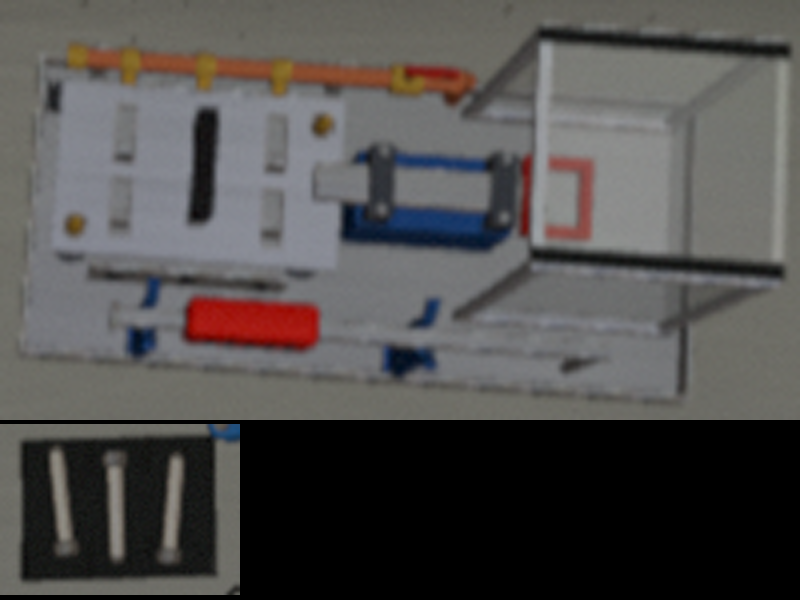

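Run:
```python
from h import *
from scipy.optimize import least_squares
c=load("top0")
P=lambda x,y:(335+(x+.5)/4-.5,140+(y+.5)/4-.5)
M=lambda x,y:(180+(x+.5)/3-.5,225+(y-424+.5)/3-.5)
obs=[((76,38,82),P(322,123)),((-76,-38,82),P(75,223)),((-105,-115,22),P(22,353)),((330,-115,22),P(684,396)),
((317,70,199),P(788,50)),((317,-70,199),P(782,271)),((176,70,199),P(542,34)),((176,-70,199),P(535,258)),((0,0,102),P(204,166)),((30,-100,126),P(253,323))]
def W(p,X): 
    a=p[2]; X=np.array(X,float); return np.array([p[0]+np.cos(a)*X[0]-np.sin(a)*X[1],p[1]+np.sin(a)*X[0]+np.cos(a)*X[1],X[2]])
res=lambda p:np.concatenate([np.subtract(proj(c,W(p,X)),u) for X,u in obs])
s=least_squares(res,[500,-200,-np.pi/2],x_scale=[10,10,.1],loss='soft_l1')
print(s.x,np.degrees(s.x[2])); print(np.round(res(s.x).reshape(-1,2),1).tolist())
np.save("washer.npy",s.x)
for X in [(0,0,102),(222,0,77),(30,-100,108),(-48,0,36),(0,0,36),(48,0,36)]: print(X,np.round(W(s.x,X),1))
for n,(a,b) in dict(b0=((57,452),(67,550)),b1=((116,455),(117,560)),b2=((178,458),(168,558))).items():
    A=atz(c,*M(*a),14);B=atz(c,*M(*b),14); print(n,A.round(1),B.round(1),((A+B)/2).round(1),np.linalg.norm(A-B).round(1))
for m in[(22,441),(214,437),(215,575),(22,580)]: print(atz(c,*M(*m),3).round(1))
```

```text
[ 506.86765885 -131.65227909   -1.62662511] -93.1987539318545
[[0.9, -0.8], [0.3, 0.2], [-0.6, 0.9], [2.2, 0.8], [-0.1, -2.9], [0.4, 2.4], [-0.7, -2.7], [-0.8, 1.7], [0.2, -0.5], [-0.4, -0.4]]
(0, 0, 102) [ 506.9 -131.7  102. ]
(222, 0, 77) [ 494.5 -353.3   77. ]
(30, -100, 108) [ 405.3 -156.   108. ]
(-48, 0, 36) [509.5 -83.7  36. ]
(0, 0, 36) [ 506.9 -131.7   36. ]
(48, 0, 36) [ 504.2 -179.6   36. ]
b0 [382.4 346.4  14. ] [297.3 334.5  14. ] [339.8 340.5  14. ] 85.9
b1 [380.2 295.   14. ] [289.  291.1  14. ] [334.6 293.   14. ] 91.2
b2 [378. 241.  14.] [291.1 247.2  14. ] [334.5 244.1  14. ] 87.1
[393.3 380.3   3. ]
[398.2 211.9   3. ]
[277.4 208.    3. ]
[271.6 375.4   3. ]
```

```bash
python3 -m handwheel '[[[0.02,0.045,0.01,0.11,0.06],[0.04,0.09,0.02,0.22,0.06],[0.06,0.135,0.03,0.33,0.06],[0.08,0.18,0.03,0.44,0.06],[0.1,0.225,0.04,0.55,0.06],[0.12,0.27,0.04,0.66,0.06],[0.14,0.315,0.05,0.77,0.06],[0.16,0.36,0.05,0.88,0.06],[0.18,0.405,0.06,0.99,0.06],[0.2,0.45,0.06,1.1,0.06],[0.215,0.475,0.066,1.2,0.06],[0.228,0.495,0.066,1.25,0.06]]]' 40
python3 - <<'E'
from h import *
c=snap("wrist"); save(c,"w1"); s=manip.observe(); print(s["q"].round(2),s["tool_pos"].round(1),s["ee_rot"].round(3))
w=np.load("washer.npy")
E
```

```text
time: 1.3
tool_pos: [406.2, -154.4, 300.2]
ee_rot: [0.725, 0.689, 0.0, 0.001]
contact_force: [-0.6, -0.5, -0.7]
width: 0.681
grip_force: 0.0
[ 0.71  0.04 -0.5   1.98  0.02  1.12  0.15] [ 408.1 -151.6  300.1] [0.723 0.691 0.001 0.   ]
```

View pics/w1.png

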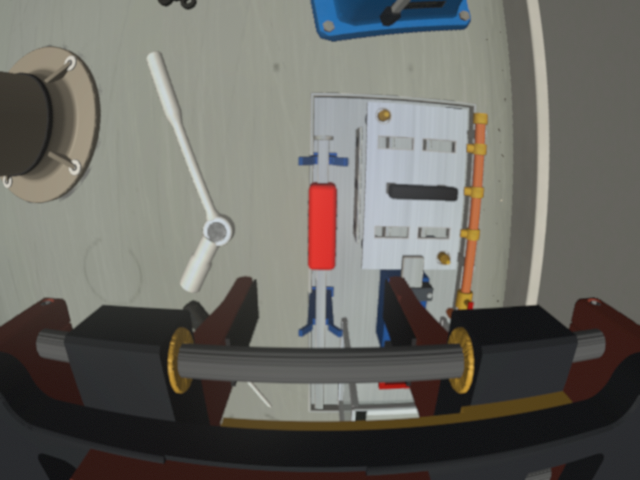

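The wrist view shows the pins at (384,114) and (444,258), the grip bar at (423,192), the red grip at (322,226), and the tray corners at (314,95) and (473,106).

```bash
cat >> h.py <<'E'
def W(p,X):
    a=p[2]; X=np.array(X,float); return np.array([p[0]+np.cos(a)*X[0]-np.sin(a)*X[1],p[1]+np.sin(a)*X[0]+np.cos(a)*X[1],X[2]])
E
python3 - <<'E'
from h import *
from scipy.optimize import least_squares
c=load("w1")
obs=[((76,38,82),(444.5,257.5)),((-76,-38,82),(384,114)),((-105,-115,22),(314,95)),((-105,85,22),(473,106)),((0,0,102),(423,192))]
res=lambda p:np.concatenate([np.subtract(proj(c,W(p,X),1),u) for X,u in obs])
s=least_squares(res,np.load("washer.npy"),x_scale=[10,10,.1],loss='soft_l1')
print(s.x,np.degrees(s.x[2])); print(np.round(res(s.x).reshape(-1,2),1).tolist())
for u in[(322,226),(322,184),(322,269),(309,226),(335.5,226)]: print(atz(c,*u,126,True).round(1))
np.save("washer2.npy",s.x); print(W(s.x,(30,-100,108)))
print(manip.observe()["tool_pos"])
E
```

```text
[ 505.75831878 -132.31839994   -1.64519737] -94.26286601924438
[[0.6, 5.2], [0.1, -0.1], [-5.5, -3.7], [2.2, -2.3], [-0.3, 1.4]]
[ 406.8 -154.9  126. ]
[ 408.7 -117.3  126. ]
[ 404.8 -195.4  126. ]
[ 395.2 -154.3  126. ]
[ 418.9 -155.5  126. ]
[ 403.80499417 -154.80216297  108.        ]
[ 408.05310596 -151.61662414  300.05269633]
```

```bash
python3 -m handwheel '[[[0.001,0.001,0,0,0.06],[0.001,0.001,-0.04,0,0.06],[0.001,0.001,-0.08,0,0.06],[0.001,0.001,-0.12,0,0.06],[0.001,0.001,-0.15,0,0.06],[0.001,0.001,-0.175,0,0.06],[0.001,0.001,-0.195,0,0.06],[0.001,0.001,-0.195,0,0.06]]]' 40; python3 -m handwheel '[[[0,0,0,0,0.0],[0,0,0,0,0.0],[0,0,0,0,0.0],[0,0,0,0,0.0],[0,0,0,0,0.0],[0,0,0,0,0.0]]]' 40; python3 -c "
from h import *
print(manip.observe()['q'].round(2),manip.observe()['tool_pos'])"
```

```text
time: 2.15
tool_pos: [403.6, -156.3, 102.0]
ee_rot: [0.728, 0.686, -0.002, -0.003]
contact_force: [0.3, 0.0, 1.1]
width: 0.684
grip_force: 0.0
time: 2.75
tool_pos: [406.8, -155.5, 105.3]
ee_rot: [0.726, 0.687, 0.0, 0.001]
contact_force: [-0.9, -0.7, 6.2]
width: 0.293
grip_force: 40.0
[ 0.63  0.31 -0.47  2.2   0.23  0.68 -0.05] [ 406.81419537 -155.54574685  105.28944061]
```

```bash
python3 -m handwheel '[[[0,0,0.02,0,0],[0,0,0.05,0,0],[0,0,0.08,0,0],[0.002,0.03,0.08,0,0],[0.004,0.065,0.08,0,0],[0.005,0.09,0.08,0,0],[0.005,0.09,0.08,0,0],[0.035,0.088,0.08,0,0],[0.07,0.086,0.08,0,0],[0.105,0.084,0.08,0,0],[0.105,0.084,0.08,0,0],[0.105,0.084,0.08,0,0]]]' 50
python3 -m handwheel '[[[-0.001,-0.02,0,0,0],[-0.002,-0.04,0,0,0],[-0.003,-0.055,0,0,0],[-0.004,-0.067,0,0,0],[-0.004,-0.067,0,0,0],[-0.004,-0.067,0,0,0]]]'
python3 - <<'E'
from h import *
c=snap("top"); save(c,"t2"); s=manip.observe(); print(s["tool_pos"].round(1))
cv2.imwrite("pics/t2c.png",cv2.resize(c["color"][130:250,335:545],None,fx=3.8,fy=3.8,interpolation=cv2.INTER_CUBIC))
T=s["tool_pos"];w=[507.5,-131.5,np.radians(-93.2)]
f=lambda p:(round((p[0]-335)*3.8),round((p[1]-130)*3.8))
print(f(proj(c,W(w,(222,0,72)))),f(proj(c,T+W([0,0,w[2]],(215,0,-8-8)))),f(proj(c,T+W([0,0,w[2]],(215,0,-94)))))
E
```

```text
time: 3.95
tool_pos: [510.9, -71.9, 183.8]
ee_rot: [0.727, 0.687, -0.0, -0.001]
contact_force: [0.6, 0.1, -1.1]
width: 0.291
grip_force: 50.0
time: 4.55
tool_pos: [506.8, -138.0, 184.6]
ee_rot: [0.726, 0.687, -0.0, -0.0]
contact_force: [0.4, 0.3, -2.2]
width: 0.293
grip_force: 50.0
[ 507.1 -137.5  184.7]
(523, 223) (567, 188) (530, 217)
```

View pics/t2c.png

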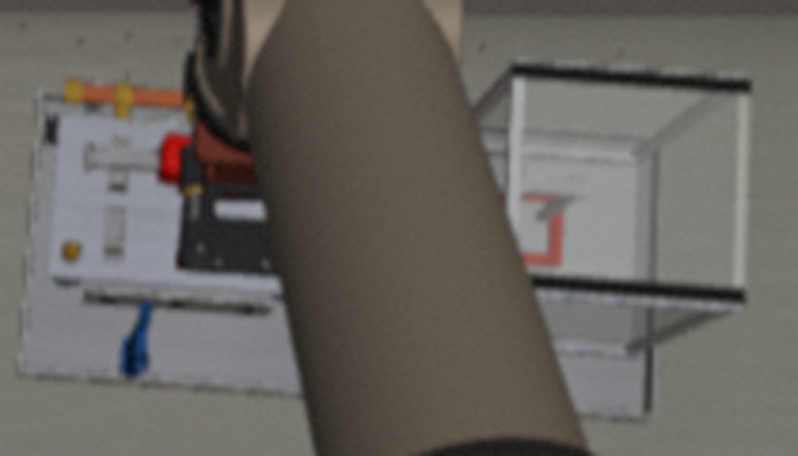

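```bash
python3 -m handwheel '[[[-0.003,0.002,0,0,0],[-0.003,0.002,-0.015,0,0],[-0.003,0.002,-0.03,0,0],[-0.003,0.002,-0.045,0,0],[-0.003,0.002,-0.045,0,0],[-0.003,0.002,-0.045,0,0]]]' 50
python3 -m handwheel '[[[0,-0.008,0,0,0],[-0.001,-0.016,0,0,0],[-0.002,-0.024,0,0,0],[-0.002,-0.032,0,0,0],[-0.003,-0.04,0,0,0],[-0.003,-0.044,0,0,0],[-0.003,-0.048,0,0,0],[-0.003,-0.048,0,0,0],[-0.003,-0.048,0,0,0]]]'
python3 -m handwheel '[[[0,-0.002,0,0,0],[0,-0.002,0,0,0],[0,-0.002,0,0,0]]]'
python3 -m handwheel '[[[0,-0.002,0,0,0],[0,-0.002,0,0,0],[0,-0.002,0,0,0]]]'
python3 - <<'E'
from h import *
c=snap("top"); save(c,"t3"); s=manip.observe(); print(s["tool_pos"].round(1))
cv2.imwrite("pics/t3c.png",cv2.resize(c["color"][130:250,335:545],None,fx=3.8,fy=3.8,interpolation=cv2.INTER_CUBIC))
E
```

```text
time: 5.2
tool_pos: [504.3, -135.6, 139.8]
ee_rot: [0.726, 0.688, 0.0, -0.0]
contact_force: [0.3, -0.1, -1.1]
width: 0.294
grip_force: 50.0
time: 6.1
tool_pos: [500.5, -185.1, 139.3]
ee_rot: [0.727, 0.687, -0.001, -0.0]
contact_force: [-0.4, -0.6, -1.2]
width: 0.293
grip_force: 50.0
time: 6.4
tool_pos: [500.8, -186.3, 139.4]
ee_rot: [0.726, 0.687, -0.0, -0.0]
contact_force: [-0.7, 1.9, -2.3]
width: 0.291
grip_force: 50.0
time: 6.7
tool_pos: [501.0, -188.1, 139.5]
ee_rot: [0.726, 0.687, -0.0, -0.0]
contact_force: [-1.3, 3.8, -1.5]
width: 0.289
grip_force: 50.0
[ 501.  -188.1  139.5]
```

View pics/t3c.png

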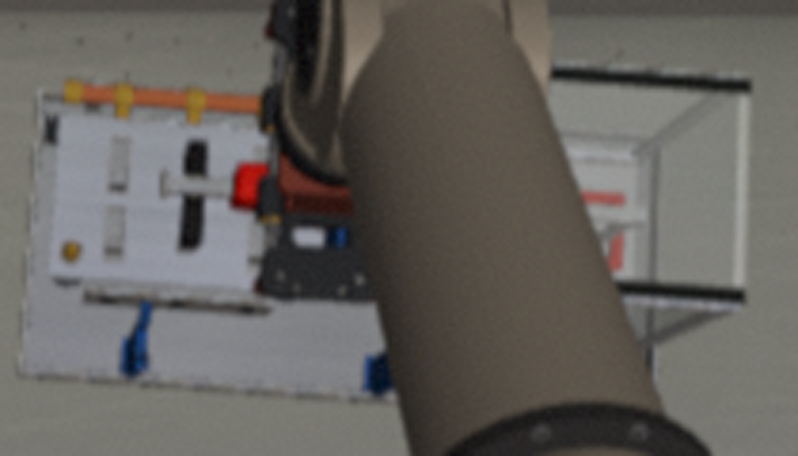

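The eye's rear edge has moved from px 563 to 626, about 41 mm. I'll keep pushing until it meets the stop.

```bash
for i in 1 2 3; do python3 -m handwheel '[[[0,-0.002,0,0,0],[0,-0.002,0,0,0],[0,-0.002,0,0,0]]]' | egrep 'pos|cont'; done
```

```text
tool_pos: [501.3, -188.4, 139.7]
contact_force: [-1.6, 7.8, -0.2]
tool_pos: [501.6, -188.6, 139.9]
contact_force: [-3.0, 12.1, 2.7]
tool_pos: [501.8, -188.8, 140.0]
contact_force: [-2.2, 16.9, 5.1]
```

```bash
python3 -m handwheel '[[[0.001,0.008,0,0,0],[0.001,0.015,0,0,0],[0.001,0.015,0,0,0],[0.001,0.015,0.015,0,0],[0.001,0.015,0.03,0,0],[0.001,0.015,0.045,0,0],[0.001,0.015,0.045,0,0],[0.004,0.05,0.046,0,0],[0.006,0.085,0.047,0,0],[0.007,0.11,0.047,0,0],[0.008,0.124,0.047,0,0],[0.008,0.124,0.047,0,0]]]'
python3 -m handwheel '[[[-0.033,0.002,0,0,0],[-0.066,0.004,0,0,0],[-0.1,0.006,0,0,0],[-0.1,0.006,0,0,0],[-0.102,-0.025,0,0,0],[-0.104,-0.055,0,0,0],[-0.105,-0.084,0,0,0],[-0.105,-0.084,0,0,0],[-0.105,-0.084,0,0,0],[-0.105,-0.084,0,0,0]]]'
python3 - <<'E'
from h import *
c=snap("wrist"); save(c,"w2"); s=manip.observe(); print(s["tool_pos"].round(1))
E
```

```text
time: 8.85
tool_pos: [509.5, -68.6, 186.8]
ee_rot: [0.725, 0.689, 0.0, 0.0]
contact_force: [1.0, 0.1, -0.5]
width: 0.294
grip_force: 50.0
time: 9.85
tool_pos: [404.6, -154.1, 186.7]
ee_rot: [0.726, 0.687, 0.0, -0.0]
contact_force: [-0.4, -0.8, -1.3]
width: 0.294
grip_force: 50.0
[ 404.6 -153.8  186.7]
```

View pics/w2.png

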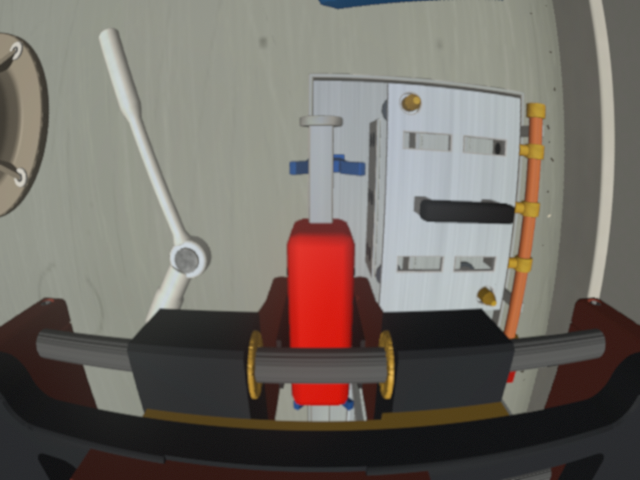

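```bash
python3 -m handwheel '[[[0.002,-0.002,0,0,0],[0.002,-0.002,-0.03,0,0],[0.002,-0.002,-0.055,0,0],[0.002,-0.002,-0.065,0,0],[0.002,-0.002,-0.073,0,0],[0.002,-0.002,-0.081,0,0],[0.002,-0.002,-0.081,0,0],[0.002,-0.002,-0.081,0,0]]]'
python3 -m handwheel '[[[0,0,0,0,0.055],[0,0,0,0,0.055],[0,0,0,0,0.055],[0,0,0.03,0,0.055],[0,0,0.07,0,0.055],[0,0,0.11,0,0.055],[0.02,0.005,0.14,0.13,0.055],[0.05,0.012,0.14,0.26,0.055],[0.08,0.02,0.14,0.39,0.055],[0.1,0.024,0.14,0.52,0.055],[0.1,0.024,0.14,0.65,0.055],[0.1,0.024,0.14,0.78,0.055]]]'
python3 -m handwheel '[[[0,0,0,0.15,0.055],[0,0,0,0.3,0.055],[0,0,0,0.45,0.055],[0,0,0,0.6,0.055],[0,0,0,0.75,0.055],[0,0,0,0.79,0.055],[0,0,0,0.79,0.055],[0,0,0,0.79,0.055]]]'
python3 - <<'E'
from h import *
c=snap("wrist"); save(c,"w3"); s=manip.observe(); print(s["tool_pos"].round(1),s["q"].round(2))
E
```

```text
time: 10.7
tool_pos: [406.8, -156.4, 106.1]
ee_rot: [0.726, 0.687, 0.0, 0.0]
contact_force: [0.8, -0.3, -0.9]
width: 0.29
grip_force: 50.0
time: 11.9
tool_pos: [506.8, -131.9, 245.6]
ee_rot: [0.408, 0.913, 0.0, -0.0]
contact_force: [-0.0, 0.7, -0.9]
width: 0.624
grip_force: 0.0
time: 12.7
tool_pos: [506.2, -132.4, 245.7]
ee_rot: [0.029, 1.0, -0.0, -0.0]
contact_force: [-0.2, -0.2, 0.1]
width: 0.631
grip_force: 0.0
[ 506.3 -132.4  245.7] [ 0.8   0.31 -0.8   1.86  0.25  1.07  1.42]
```

View pics/w3.png

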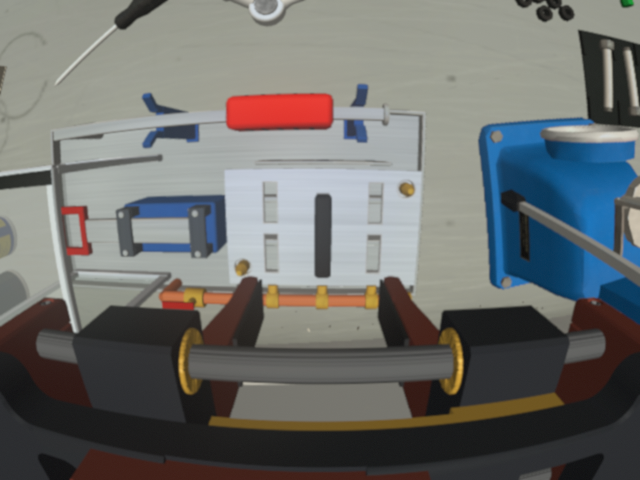

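Run:
```python
from h import *
from scipy.optimize import least_squares
c=load("w3")
a,b=atz(c,322.5,194,102,True),atz(c,322.5,278,102,True); print(a,b,(a+b)/2, np.degrees(np.arctan2(*(a-b)[1::-1])))
p,q=atz(c,407,188.5,82,True),atz(c,241.5,267,82,True); d=q-p
print(p,q,(p+q)/2,np.linalg.norm(d),np.degrees(np.arctan2(d[1],d[0]))-np.degrees(np.arctan2(76,152)))
for u in[(419,167.5),(224.5,171.5),(225,286)]: print(atz(c,*u,64,True))
```

```text
[ 472.23679873 -129.84341435  102.        ] [ 542.90305901 -133.87260033  102.        ] [ 507.56992887 -131.85800734  102.        ] 176.73669342204252
[473.34980545 -56.70755094  82.        ] [ 535.8221044  -206.79164909   82.        ] [ 504.58595492 -131.74960002   82.        ] 162.56698513184583 -93.96559825838031
[456.50730359 -40.72624866  64.        ]
[ 449.94806216 -217.77825755   64.        ]
[ 560.27747366 -230.42495409   64.        ]
```

```bash
python3 -m handwheel '[[[0.001,0,-0.04,0,0.05],[0.001,0,-0.08,0,0.05],[0.001,0,-0.115,0,0.05],[0.001,0,-0.145,0,0.05],[0.001,0,-0.16,0,0.05],[0.001,0,-0.16,0,0.05],[0.001,0,-0.16,0,0.0],[0.001,0,-0.16,0,0.0],[0.001,0,-0.16,0,0.0],[0.001,0,-0.16,0,0.0],[0.001,0,-0.16,0,0.0],[0.001,0,-0.16,0,0.0]]]' 60
python3 - <<'E'
from h import *
c=load("top0")
P=lambda x,y:(335+(x+.5)/4-.5,140+(y+.5)/4-.5)
a=np.radians(-93.5);ex=np.array([np.cos(a),np.sin(a)]);ey=np.array([-ex[1],ex[0]])
for u in[(540,33),(788,50),(535,257),(782,271)]:
    d=atz(c,*P(*u),202)[:2]-[507,-131.8]; print(u,d@ex,d@ey)
E
```

```text
time: 13.95
tool_pos: [507.8, -132.0, 86.3]
ee_rot: [0.028, 1.0, 0.0, 0.0]
contact_force: [-1.2, 1.0, 6.5]
width: 0.156
grip_force: 60.0
(540, 33) 175.27845584374572 64.14326607591771
(788, 50) 315.75742339872295 63.78806604129764
(535, 257) 177.1134876627487 -65.25715018271457
(782, 271) 315.1393722502268 -63.737539971374765
```

```bash
python3 -m handwheel '[[[0,0,0.008,0,0],[0,0,0.016,0,0],[0,0,0.024,0,0],[0,0,0.035,0,0],[0,0,0.05,0,0],[0,0,0.08,0,0],[0,0,0.11,0,0],[0,0,0.14,0,0],[0,0,0.17,0,0],[0,0,0.18,0,0],[0,0,0.18,0,0],[0,0,0.18,0,0]]]' 60
python3 - <<'E'
from h import *
c=snap("wrist"); save(c,"w4"); s=manip.observe(); print(s["tool_pos"].round(1),s["q"].round(2))
E
```

```text
time: 15.15
tool_pos: [506.4, -132.4, 264.6]
ee_rot: [0.028, 1.0, -0.0, -0.001]
contact_force: [-0.4, 0.1, -4.2]
width: 0.152
grip_force: 60.0
[ 506.2 -132.3  264.2] [ 0.82  0.3  -0.81  1.84  0.24  1.11  1.43]
```

View pics/w4.png

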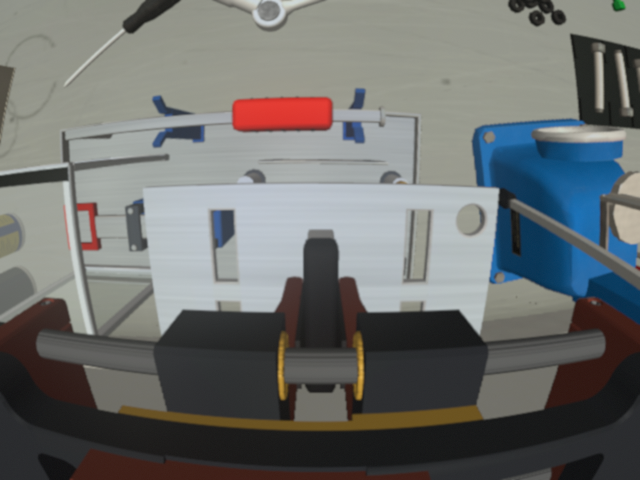

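```bash
python3 -m handwheel '[[[-0.001,-0.022,0,-0.14,0],[-0.003,-0.045,0,-0.28,0],[-0.004,-0.067,0,-0.42,0],[-0.005,-0.09,0,-0.56,0],[-0.007,-0.112,0,-0.7,0],[-0.008,-0.135,0,-0.84,0],[-0.009,-0.157,0,-0.98,0],[-0.011,-0.18,0,-1.12,0],[-0.012,-0.2,0,-1.26,0],[-0.013,-0.22,0,-1.4,0],[-0.014,-0.235,0,-1.53,0],[-0.015,-0.245,0,-1.57,0]]]'
python3 -m handwheel '[[[0,0,0,0,0],[0,0,0,0,0],[0,0,-0.012,0,0],[0,0,-0.024,0,0],[0,0,-0.028,0,0],[0,0,-0.028,0,0]]]'
for i in 1 2 3 ; do python3 -m handwheel '[[[0,0,-0.002,0,0],[0,0,-0.002,0,0]]]'|egrep 'pos|cont';done
python3 - <<'E'
from h import *
s=manip.observe(); print(s["q"].round(2))
c=snap("top"); save(c,"t5");
cv2.imwrite("pics/t5c.png",cv2.resize(c["color"][120:260,325:565],None,fx=3.3,fy=3.3,interpolation=cv2.INTER_CUBIC))
E
```

```text
time: 16.4
tool_pos: [491.2, -378.1, 263.4]
ee_rot: [0.728, 0.686, -0.001, -0.002]
contact_force: [0.4, -0.1, -4.1]
width: 0.154
grip_force: 60.0
time: 17.0
tool_pos: [491.7, -376.6, 236.2]
ee_rot: [0.726, 0.688, -0.0, -0.001]
contact_force: [-0.7, 0.3, -4.0]
width: 0.158
grip_force: 60.0
tool_pos: [492.5, -377.3, 235.8]
contact_force: [-0.4, 0.5, -3.6]
tool_pos: [492.3, -377.3, 233.7]
contact_force: [0.1, -0.2, -4.2]
tool_pos: [492.2, -377.3, 231.4]
contact_force: [-0.8, -0.5, -3.8]
[ 0.85  0.42 -0.4   1.67  0.18  1.09  0.35]
```

```bash
for i in 1 2 3 ; do python3 -m handwheel '[[[0,0,-0.0015,0,0],[0,0,-0.0015,0,0],[0,0,-0.0015,0,0]]]'|egrep 'pos|cont';done
```

```text
tool_pos: [492.3, -377.3, 230.1]
contact_force: [-0.3, 0.5, -3.7]
tool_pos: [492.3, -377.3, 228.6]
contact_force: [-0.0, 0.0, -5.2]
tool_pos: [492.5, -377.4, 227.4]
contact_force: [-0.5, 0.1, -2.1]
```

```bash
for i in 1 2 ; do python3 -m handwheel '[[[0,0,-0.001,0,0],[0,0,-0.001,0,0],[0,0,-0.001,0,0]]]'|egrep 'pos|cont';done
python3 - <<'E'
from h import *
c=snap("top"); save(c,"t5");
cv2.imwrite("pics/t5c.png",cv2.resize(c["color"][120:260,325:565],None,fx=3.3,fy=3.3,interpolation=cv2.INTER_CUBIC))
E
```

```text
tool_pos: [492.5, -377.4, 227.3]
contact_force: [-2.8, 2.0, 5.4]
tool_pos: [492.5, -377.4, 227.3]
contact_force: [-5.2, 3.0, 11.8]
```

View pics/t5c.png

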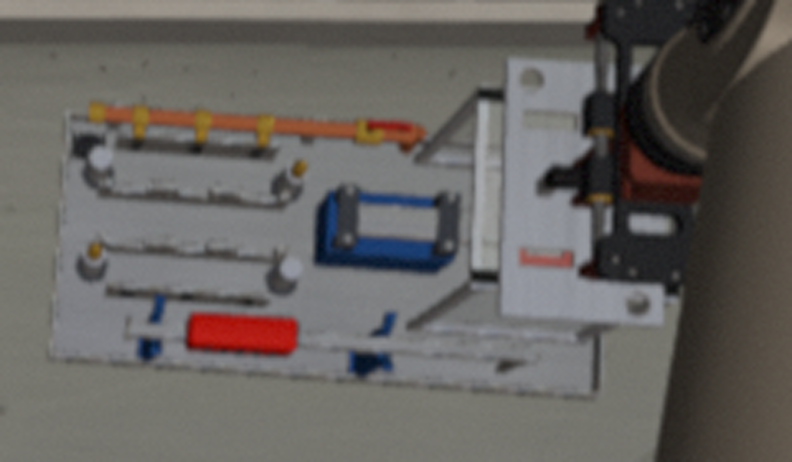

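```bash
python3 -m handwheel '[[[0,0,0.001,0,0.04],[0,0,0.002,0,0.04],[0,0,0.003,0,0.04],[0,0,0.003,0,0.05],[0,0,0.025,0,0.05],[0,0,0.05,0,0.05],[0,0,0.08,0.1,0.05],[-0.01,0.03,0.08,0.24,0.05],[-0.02,0.06,0.08,0.38,0.05],[-0.03,0.1,0.08,0.52,0.05],[-0.045,0.145,0.08,0.66,0.05],[-0.06,0.19,0.08,0.8,0.05]]]' 20
python3 -m handwheel '[[[-0.015,0.045,0,0.14,0.05],[-0.03,0.09,0,0.28,0.05],[-0.035,0.13,0,0.42,0.05],[-0.037,0.17,0,0.56,0.05],[-0.037,0.19,0,0.7,0.05],[-0.037,0.2,0,0.77,0.05],[-0.037,0.2,0,0.77,0.05],[-0.037,0.2,0,0.77,0.05]]]' 20
python3 - <<'E'
from h import *
c=snap("top"); save(c,"t6")
s=manip.observe(); print(s["q"].round(2))
E
```

```text
time: 20.4
tool_pos: [431.7, -185.7, 304.9]
ee_rot: [0.399, 0.917, 0.0, 0.0]
contact_force: [0.4, 0.5, 0.9]
width: 0.57
grip_force: 0.0
time: 21.2
tool_pos: [395.3, 12.3, 305.1]
ee_rot: [0.029, 1.0, -0.0, 0.0]
contact_force: [-1.1, -0.4, -1.1]
width: 0.566
grip_force: 0.0
[ 0.71 -0.03 -0.85  2.03 -0.03  1.13  1.38]
```

```bash
python3 -m handwheel '[[[-0.003,0.045,0,0,0.04],[-0.008,0.09,0,0,0.04],[-0.012,0.135,0,0,0.04],[-0.022,0.18,0,0,0.04],[-0.035,0.225,-0.01,0,0.04],[-0.045,0.26,-0.03,0,0.04],[-0.05,0.28,-0.06,0,0.04],[-0.05,0.28,-0.08,0,0.04],[-0.05,0.28,-0.1,0,0.04],[-0.05,0.28,-0.1,0,0.04],[-0.05,0.28,-0.1,0,0.04]]]' 20
python3 - <<'E'
from h import *
c=snap("wrist"); save(c,"w6")
s=manip.observe(); print(s["q"].round(2),s["tool_pos"].round(1))
E
```

```text
time: 22.35
tool_pos: [345.7, 292.3, 205.3]
ee_rot: [0.029, 1.0, -0.0, -0.0]
contact_force: [0.5, 0.3, 0.8]
width: 0.455
grip_force: 0.0
[ 0.12  0.32 -1.11  2.04  0.34  0.98  0.35] [346.  292.7 205.9]
```

View pics/w6.png

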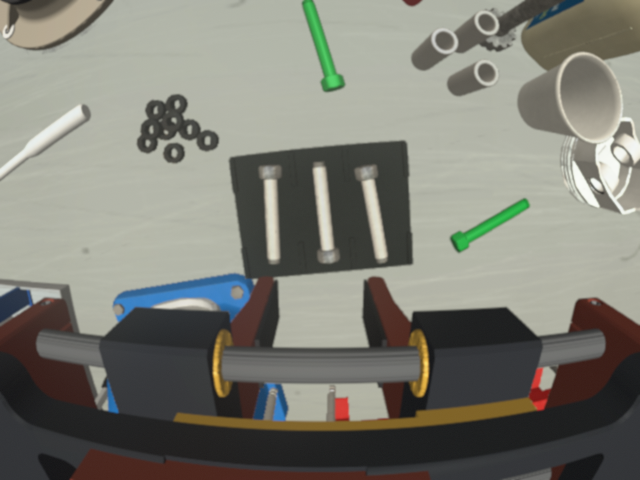

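Left to right, the bolt ends in the image are (270,166)–(274,263), (319,163)–(328,262) and (366,166)–(382,261).

Run:
```python
from h import *
c=load("w6")
for n,a,b in[("b2",(270,167),(274,263)),("b1",(328.5,261),(319,163)),("b0",(366,167),(382,261))]:
    A=atz(c,*a,15,True);B=atz(c,*b,13,True);d=(A-B)[:2]
    L=np.linalg.norm(d);M=(A+B)/2; g=M[:2]+d/L*4
    ang=np.degrees(np.arctan2(d[1],d[0])); ang=(ang)%180
    print(n,"head",A.round(1),"L",L.round(1),"mid",M.round(1),"grasp",g.round(1),"ang",ang.round(1),"turn from 176.7:",np.radians((ang-176.7+90)%180-90).round(3))
```

```text
b2 head [289.1 248.   15. ] L 92.8 mid [335.4 245.9  14. ] grasp [331.4 246.1] ang 177.3 turn from 176.7: 0.011
b1 head [382.1 296.8  15. ] L 93.6 mid [335.3 295.   14. ] grasp [339.3 295.1] ang 2.2 turn from 176.7: 0.096
b0 head [294.3 336.   15. ] L 92.5 mid [340.1 342.5  14. ] grasp [336.2 341.9] ang 8.1 turn from 176.7: 0.198
```

```bash
python3 -m handwheel '[[[-0.003,0.001,-0.03,0.05,0.03],[-0.0065,0.0025,-0.07,0.096,0.03],[-0.0065,0.0025,-0.11,0.096,0.03],[-0.0065,0.0025,-0.145,0.096,0.03],[-0.0065,0.0025,-0.17,0.096,0.03],[-0.0065,0.0025,-0.185,0.096,0.03],[-0.0065,0.0025,-0.189,0.096,0.03],[-0.0065,0.0025,-0.189,0.096,0.03]]]' 40
python3 -m handwheel '[[[0,0,0,0,0],[0,0,0,0,0],[0,0,0,0,0],[0,0,0,0,0],[0,0,0,0,0]]]' 40
python3 -m handwheel '[[[0,0,0.02,0,0],[0,0,0.05,0,0],[0,0,0.09,0,0],[0,0,0.13,0,0],[0.005,0,0.17,0,0],[0.01,0,0.2,0,0],[0.02,0,0.23,-0.05,0],[0.03,-0.01,0.23,-0.096,0],[0.035,-0.03,0.23,-0.096,0],[0.04,-0.05,0.23,-0.096,0],[0.043,-0.07,0.23,-0.096,0]]]'
python3 -c "
from h import *
s=manip.observe(); print(s['q'].round(2),s['tool_pos'].round(1))
save(snap('wrist'),'w7')"
```

```text
time: 23.2
tool_pos: [339.7, 295.5, 16.8]
ee_rot: [-0.019, 1.0, 0.0, 0.0]
contact_force: [-1.0, 0.1, 1.0]
width: 0.346
grip_force: 0.0
time: 23.7
tool_pos: [339.5, 295.7, 16.9]
ee_rot: [-0.02, 1.0, 0.0, 0.001]
contact_force: [0.7, -0.1, 8.0]
width: 0.129
grip_force: 40.0
time: 24.8
tool_pos: [381.5, 223.2, 244.8]
ee_rot: [0.028, 1.0, -0.001, -0.001]
contact_force: [-0.4, 0.1, -0.7]
width: 0.134
grip_force: 40.0
[ 0.36  0.23 -1.14  2.02  0.24  1.04  0.62] [381.5 223.2 244.8]
```

View pics/w7.png

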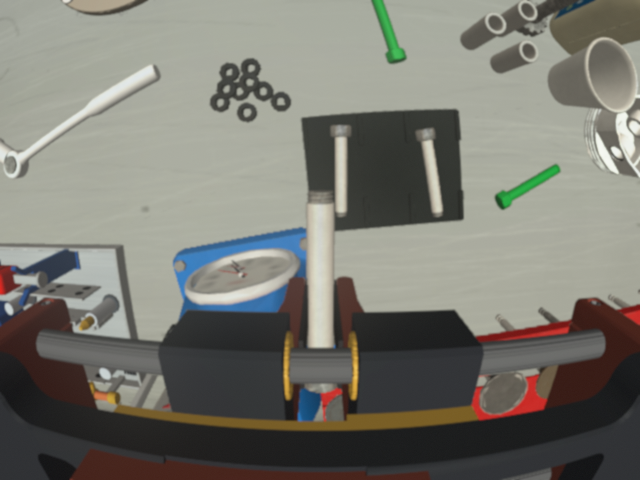

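```bash
python3 -m handwheel '[[[0.001,-0.04,0,0,0],[0.002,-0.08,0,0,0],[0.003,-0.12,0,0,0],[0.003,-0.16,0,0,0],[0.004,-0.2,0,0,0],[0.006,-0.24,0,0,0],[0.01,-0.28,0,0,0],[0.015,-0.31,0,0,0],[0.045,-0.335,0,0,0],[0.08,-0.36,0,0,0],[0.11,-0.385,0,0,0],[0.126,-0.403,0,0,0]]]' 40
python3 -m handwheel '[[[0,0,-0.01,0,0],[0,0,-0.05,0,0],[0,0,-0.09,0,0],[0,0,-0.12,0,0],[0,0,-0.12,0,0],[0,0,-0.12,0,0]]]' 40
python3 -c "
from h import *
s=manip.observe(); print(s['q'].round(2),s['tool_pos'].round(1))
save(snap('wrist'),'w8')"
```

```text
time: 26.05
tool_pos: [509.0, -179.6, 244.3]
ee_rot: [0.029, 1.0, 0.001, -0.001]
contact_force: [0.1, 0.5, -0.4]
width: 0.132
grip_force: 40.0
time: 26.65
tool_pos: [507.1, -177.0, 125.9]
ee_rot: [0.027, 1.0, 0.0, -0.001]
contact_force: [-0.4, 0.4, -1.4]
width: 0.128
grip_force: 40.0
[ 0.83  0.5  -0.78  1.94  0.45  0.88  1.34] [ 507.1 -177.   125.9]
```

View pics/w8.png

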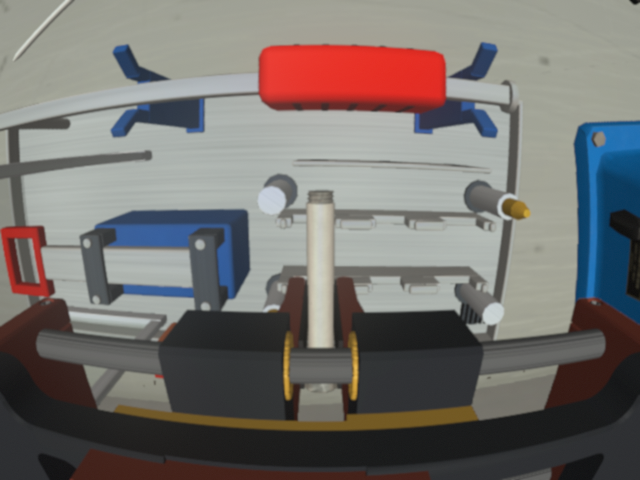

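Run:
```python
from h import *
c=load("w8"); p=[507,-131.8,np.radians(-93.4)]
for X in[(48,-25,50),(0,-25,50),(-48,-25,50),(76,-38,58),(-76,-38,82),(-76,38,58),(48,-25,40)]: print(X,np.round(proj(c,W(p,X),1),1))
i=c["color"][175:325,230:530]; cv2.imwrite("pics/w8c.png",cv2.resize(i,None,fx=2.6,fy=2.6,interpolation=cv2.INTER_CUBIC))
```

```text
(48, -25, 50) [317.4 217.6]
(0, -25, 50) [393.7 218.2]
(-48, -25, 50) [464.3 219.5]
(76, -38, 58) [270.4 198.7]
(-76, -38, 82) [526.8 209.5]
(-76, 38, 58) [494.1 311. ]
(48, -25, 40) [317.5 214.8]
```

View pics/w8c.png

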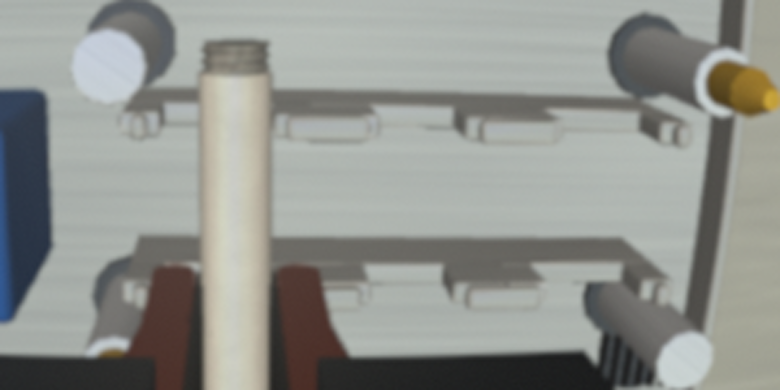

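```bash
python3 -m handwheel '[[[0,0,0,0,0],[0,-0.001,-0.02,0,0],[0,-0.001,-0.04,0,0],[0,-0.001,-0.055,0,0],[0,-0.001,-0.068,0,0],[0,-0.001,-0.076,0,0],[0,-0.001,-0.08,0,0],[0,-0.001,-0.08,0,0],[0,-0.001,-0.08,0,0]]]' 40
python3 -m handwheel '[[[0,0,-0.0025,0,0],[0,0,-0.0025,0,0],[0,0,-0.0025,0,0]]]' 40
python3 -m handwheel '[[[0,0,-0.002,0,0],[0,0,-0.002,0,0],[0,0,-0.002,0,0]]]' 40
```

```text
time: 27.6
tool_pos: [508.2, -178.8, 46.6]
ee_rot: [0.028, 1.0, -0.0, 0.0]
contact_force: [0.1, -0.0, -1.2]
width: 0.134
grip_force: 40.0
time: 27.9
tool_pos: [507.9, -178.9, 43.8]
ee_rot: [0.028, 1.0, -0.0, 0.0]
contact_force: [-0.3, -0.7, -1.2]
width: 0.13
grip_force: 40.0
time: 28.2
tool_pos: [508.3, -178.9, 42.3]
ee_rot: [0.028, 1.0, -0.0, 0.0]
contact_force: [-2.0, 0.5, 6.3]
width: 0.128
grip_force: 40.0
```

```bash
python3 -m handwheel '[[[0,0,-0.001,0,0],[0,0,-0.001,0,0],[0,0,-0.001,0,0.035],[0,0,-0.001,0,0.035],[0,0,-0.001,0,0.035],[0,0,0.03,0,0.035],[0,0,0.07,0,0.035],[0,0,0.11,0,0.035],[0,0,0.15,0,0.035],[0,0,0.18,0,0.035],[0,0,0.2,0,0.035],[0,0,0.2,0,0.035]]]' 40
cat >> h.py <<'E'
def rect(c,z,x0,x1,y0,y1,fish=True):
    "world-plane view, 1 px/mm; row = x-x0, col = y-y0"
    m=np.array([[proj(c,(x,y,z),fish) for y in range(y0,y1)] for x in range(x0,x1)],np.float32)
    return cv2.remap(c["color"],m[...,0],m[...,1],cv2.INTER_LINEAR)
E
python3 - <<'E'
from h import *
c=snap("wrist"); save(c,"w9"); s=manip.observe(); print(s["tool_pos"].round(1),s["width"])
a=load("w6")["color"]
for u in[(272,200),(323,200),(374,215),(270,171),(327,256),(300,200),(200,220),(330,70),(480,228)]: print(u,a[u[1],u[0]])
r=rect(load("w6"),13,260,420,200,390)
h=cv2.cvtColor(r,cv2.COLOR_BGR2HSV); print(h[75,46],h[75,95])
b=load("w8")["color"]; print("w8 bolt",b[240,320],"tray",b[250,400],"rail",b[216,350])
E
```

```text
time: 29.4
tool_pos: [509.4, -179.0, 244.4]
ee_rot: [0.028, 1.0, -0.001, 0.002]
contact_force: [-0.6, 0.0, -1.0]
width: 0.4
grip_force: 0.0
[ 508.4 -179.   242.5] 0.3929234548510193
(272, 200) [201 220 222]
(323, 200) [209 219 219]
(374, 215) [206 221 220]
(270, 171) [146 152 150]
(327, 256) [150 155 154]
(300, 200) [54 59 57]
(200, 220) [169 183 180]
(330, 70) [ 99 198  78]
(480, 228) [ 75 179  49]
[ 28  21 221] [ 33  12 220]
w8 bolt [195 202 200] tray [175 180 174] rail [107 112 113]
```

```bash
cat >> h.py <<'E'
WP=[507,-131.8,np.radians(-93.4)]
def wrect(c,z,x0,x1,y0,y1):
    "washer-frame view 1 px/mm; row=y-y0 (washer y), col=x-x0"
    m=np.array([[proj(c,W(WP,(x,y,z)),True) for x in range(x0,x1)] for y in range(y0,y1)],np.float32)
    return cv2.cvtColor(cv2.remap(c["color"],m[...,0],m[...,1],cv2.INTER_LINEAR),cv2.COLOR_BGR2GRAY)
def bolts_mat(c):
    r=cv2.cvtColor(rect(c,14,200,460,160,420),cv2.COLOR_BGR2GRAY)
    dark=cv2.morphologyEx((r<110).astype(np.uint8),cv2.MORPH_CLOSE,np.ones((41,41),np.uint8))
    dark=cv2.morphologyEx(dark,cv2.MORPH_OPEN,np.ones((61,61),np.uint8))
    br=((r>=115)&(dark>0)).astype(np.uint8)
    n,l,st,_=cv2.connectedComponentsWithStats(br); out=[]
    for k in range(1,n):
        if st[k,4]<500: continue
        ys,xs=np.nonzero(l==k); P=np.c_[ys+200,xs+160].astype(float); m=P.mean(0)
        u=np.linalg.svd(P-m,full_matrices=False)[2][0]; t=(P-m)@u
        lo,hi=t.min(),t.max()
        if (t>hi-12).sum()<(t<lo+12).sum(): u=-u; lo,hi=-hi,-lo   # u points to head
        out.append((st[k,4],(m+u*(lo+hi)/2).round(1),round(hi-lo,1),np.degrees(np.arctan2(u[1],u[0])).round(1)))
    return out
E
python3 - <<'E'
from h import *
print(bolts_mat(load("w6"))); print(bolts_mat(load("w7")))
g=wrect(load("w9"),42,-75,75,-65,65)
for y0 in(-58,-45,-33,-12,12,33,45): print(y0,g[y0+65-4:y0+65+5].mean(0).astype(int)[::5].tolist())
E
```

```text
[(np.int32(1150), array([334.5, 245.2]), np.float64(93.1), np.float64(178.3)), (np.int32(1182), array([336. , 294.6]), np.float64(96.3), np.float64(2.8)), (np.int32(1163), array([340.1, 342. ]), np.float64(93.5), np.float64(-171.6)), (np.int32(1269), array([413.1, 186. ]), np.float64(55.5), np.float64(-82.3))]
[(np.int32(2055), array([343.7, 237.9]), np.float64(113.9), np.float64(-17.0)), (np.int32(1139), array([340. , 341.9]), np.float64(93.3), np.float64(-172.5))]
-58 [175, 175, 168, 166, 163, 161, 158, 160, 162, 163, 163, 166, 169, 169, 169, 169, 167, 170, 169, 169, 169, 168, 169, 168, 165, 164, 167, 167, 175, 175]
-45 [144, 111, 106, 101, 137, 176, 175, 175, 175, 175, 175, 176, 176, 177, 177, 178, 179, 180, 180, 181, 181, 181, 181, 181, 136, 149, 172, 178, 111, 113]
-33 [180, 94, 90, 91, 130, 175, 175, 174, 175, 174, 174, 174, 175, 175, 176, 177, 177, 178, 179, 180, 180, 180, 180, 180, 177, 197, 166, 177, 120, 181]
-12 [180, 178, 179, 180, 179, 178, 178, 177, 176, 176, 176, 175, 174, 176, 176, 176, 177, 177, 176, 176, 177, 177, 178, 178, 182, 202, 169, 177, 176, 176]
12 [176, 176, 162, 147, 147, 148, 148, 148, 147, 145, 145, 146, 146, 147, 145, 146, 147, 146, 146, 145, 145, 146, 146, 146, 184, 200, 143, 144, 143, 142]
33 [117, 114, 106, 94, 92, 174, 174, 173, 172, 171, 171, 170, 170, 171, 171, 171, 172, 173, 172, 173, 173, 173, 174, 127, 162, 173, 127, 169, 96, 104]
45 [201, 84, 65, 123, 173, 169, 168, 168, 167, 168, 168, 168, 167, 167, 168, 168, 168, 169, 169, 169, 170, 170, 170, 118, 139, 130, 120, 164, 173, 180]
```

```bash
python3 -m handwheel '[[[-0.016,0.018,0,0,0.035],[-0.046,0.043,0,0,0.035],[-0.081,0.068,0,0,0.035],[-0.111,0.093,0,0,0.035],[-0.118,0.13,0,0,0.035],[-0.122,0.17,0,0,0.035],[-0.124,0.21,0,0,0.035],[-0.125,0.25,0,0,0.035],[-0.126,0.29,0,0,0.035],[-0.127,0.33,0,0,0.035],[-0.128,0.37,0,0,0.035],[-0.13,0.405,0,0,0.035]]]' 40 | egrep 'pos|width'
python3 -m handwheel '[[[-0.015,0.03,0,0,0.035],[-0.032,0.068,-0.02,0,0.035],[-0.032,0.068,-0.038,0,0.035],[-0.032,0.068,-0.038,0,0.035],[-0.032,0.068,-0.038,0,0.035]]]' 40
python3 - <<'E'
from h import *
c=snap("wrist"); save(c,"w10"); s=manip.observe(); print(s["tool_pos"].round(1),s["q"].round(2)); print(bolts_mat(c))
g=wrect(load("w9"),42,-75,75,-65,65)
E
```

```text
tool_pos: [377.0, 227.5, 240.3]
width: 0.397
time: 31.15
tool_pos: [345.4, 293.3, 202.8]
ee_rot: [0.028, 1.0, -0.001, -0.001]
contact_force: [-0.4, -0.1, 0.5]
width: 0.395
grip_force: 0.0
[346.1 293.4 203.5] [ 0.14  0.34 -1.15  2.04  0.37  0.99  0.32]
[(np.int32(1163), array([334.6, 245.2]), np.float64(93.1), np.float64(178.2)), (np.int32(1162), array([340.3, 342.1]), np.float64(94.0), np.float64(-171.7)), (np.int32(1334), array([413.4, 186.7]), np.float64(54.3), np.float64(91.9))]
```

```bash
python3 -m handwheel '[[[-0.004,-0.02,0,0.02,0.03],[-0.01,-0.045,-0.03,0.02,0.03],[-0.011,-0.0475,-0.07,0.02,0.03],[-0.011,-0.0475,-0.11,0.02,0.03],[-0.011,-0.0475,-0.14,0.02,0.03],[-0.011,-0.0475,-0.15,0.02,0.03],[-0.011,-0.0475,-0.15,0.02,0.03]]]' 40
python3 -c "
from h import *
print(manip.observe()['q'].round(2))"
```

```text
time: 31.9
tool_pos: [335.0, 246.1, 53.5]
ee_rot: [0.019, 1.0, -0.0, -0.001]
contact_force: [-0.8, -1.0, 1.0]
width: 0.342
grip_force: 0.0
[-0.    0.52 -0.93  2.25  0.68  0.68  0.11]
```

```bash
python3 -m handwheel '[[[0,0,-0.02,0,0.03],[0,0,-0.032,0,0.03],[0,0,-0.037,0,0.03],[0,0,-0.037,0,0.03],[0,0,-0.037,0,0],[0,0,-0.037,0,0],[0,0,-0.037,0,0],[0,0,-0.037,0,0],[0,0,-0.037,0,0]]]' 40
python3 -m handwheel '[[[0,0,0.02,0,0],[0,0,0.05,0,0],[0,0,0.09,0,0],[0,0,0.13,0,0],[0.005,0,0.17,0,0],[0.01,0,0.2,0,0],[0.02,0,0.23,-0.02,0],[0.03,-0.005,0.23,-0.02,0],[0.04,-0.015,0.23,-0.02,0],[0.047,-0.022,0.23,-0.02,0],[0.047,-0.022,0.23,-0.02,0]]]'
python3 -c "
from h import *
save(snap('wrist'),'w11')"
```

```text
time: 32.8
tool_pos: [335.3, 246.9, 17.2]
ee_rot: [0.018, 1.0, 0.0, 0.001]
contact_force: [0.7, -1.0, 7.6]
width: 0.129
grip_force: 40.0
time: 33.9
tool_pos: [382.0, 222.6, 245.1]
ee_rot: [0.029, 1.0, -0.001, -0.001]
contact_force: [-0.4, -0.0, -1.6]
width: 0.13
grip_force: 40.0
```

```bash
python3 -m handwheel '[[[0.001,-0.04,0,0,0],[0.002,-0.08,0,0,0],[0.003,-0.12,0,0,0],[0.003,-0.16,0,0,0],[0.004,-0.2,0,0,0],[0.006,-0.24,0,0,0],[0.01,-0.28,0,0,0],[0.03,-0.305,0,0,0],[0.06,-0.325,0,0,0],[0.09,-0.34,0,0,0],[0.115,-0.35,0,0,0],[0.125,-0.355,0,0,0]]]' 40
python3 -m handwheel '[[[0,0,-0.01,0,0],[0,0,-0.05,0,0],[0,0,-0.09,0,0],[0,0,-0.12,0,0],[0,0,-0.12,0,0],[0,0,-0.12,0,0],[0,0,-0.12,0,0]]]' 40
python3 - <<'E'
from h import *
c=snap("wrist"); save(c,"w12")
d=c["color"].astype(int)-load("w8")["color"]; g=c["color"].mean(2)
for v in (200,215,240,260): print(v,g[v,300:345].astype(int)[::3].tolist(), load("w8")["color"].mean(2)[v,300:345].astype(int)[::3].tolist())
E
```

```text
time: 35.15
tool_pos: [508.3, -130.3, 245.5]
ee_rot: [0.028, 1.0, 0.001, -0.0]
contact_force: [-0.0, 0.7, -1.4]
width: 0.129
grip_force: 40.0
time: 35.85
tool_pos: [507.6, -129.9, 128.4]
ee_rot: [0.028, 1.0, -0.0, 0.001]
contact_force: [0.1, -0.4, -0.6]
width: 0.128
grip_force: 40.0
200 [150, 122, 104, 92, 90, 88, 88, 89, 85, 86, 91, 98, 107, 130, 163] [178, 178, 173, 108, 121, 122, 123, 125, 125, 115, 101, 143, 181, 180, 180]
215 [108, 109, 121, 140, 139, 143, 156, 136, 133, 134, 132, 117, 101, 98, 95] [169, 169, 154, 174, 185, 197, 202, 201, 196, 184, 170, 138, 107, 105, 105]
240 [172, 172, 154, 164, 185, 193, 194, 193, 191, 181, 165, 137, 168, 172, 172] [172, 172, 156, 169, 186, 197, 200, 198, 193, 185, 169, 141, 172, 174, 174]
260 [173, 174, 158, 161, 184, 192, 194, 197, 194, 185, 167, 136, 168, 171, 171] [177, 178, 163, 169, 190, 203, 203, 198, 191, 182, 167, 140, 177, 179, 179]
```

```bash
python3 -m handwheel '[[[0,-0.001,0,0,0],[0,-0.001,-0.02,0,0],[0,-0.001,-0.04,0,0],[0,-0.001,-0.055,0,0],[0,-0.001,-0.068,0,0],[0,-0.001,-0.078,0,0],[0,-0.001,-0.083,0,0],[0,-0.001,-0.083,0,0],[0,-0.001,-0.083,0,0]]]' 40
python3 -m handwheel '[[[0,0,-0.002,0,0],[0,0,-0.002,0,0],[0,0,-0.002,0,0]]]' 40 | egrep 'pos|cont'
python3 -m handwheel '[[[0,0,-0.0015,0,0],[0,0,-0.0015,0,0],[0,0,-0.0015,0,0]]]' 40 | egrep 'pos|cont'
```

```text
time: 36.8
tool_pos: [507.3, -131.2, 44.0]
ee_rot: [0.028, 1.0, 0.0, 0.0]
contact_force: [-1.2, -0.2, -2.4]
width: 0.134
grip_force: 40.0
tool_pos: [507.4, -131.3, 42.6]
contact_force: [-2.9, -0.2, 6.0]
tool_pos: [507.5, -131.2, 42.2]
contact_force: [-6.3, 0.4, 19.3]
```

Seated. I'll release, rise, check, and go back for the last bolt.

```bash
python3 -m handwheel '[[[0,0,0.002,0,0],[0,0,0.002,0,0.035],[0,0,0.002,0,0.035],[0,0,0.002,0,0.035],[0,0,0.03,0,0.035],[0,0,0.07,0,0.035],[0,0,0.11,0,0.035],[0,0,0.15,0,0.035],[0,0,0.18,0,0.035],[0,0,0.203,0,0.035],[0,0,0.203,0,0.035]]]' 40|egrep 'pos|wid'
python3 - <<'E'
from h import *
c=snap("wrist"); save(c,"w13")
g=wrect(c,42,-75,75,-65,65)
for y0 in(-58,-45,-33,-12,12,33): print(y0,g[y0+65-4:y0+65+5].mean(0).astype(int)[::5].tolist())
E
python3 -m handwheel '[[[-0.02,0.005,0,0,0.035],[-0.05,0.018,0,0,0.035],[-0.085,0.035,0,0,0.035],[-0.113,0.06,0,0,0.035],[-0.118,0.09,0,0,0.035],[-0.122,0.13,0,0,0.035],[-0.124,0.17,0,0,0.035],[-0.125,0.21,0,0,0.035],[-0.126,0.25,0,0,0.035],[-0.127,0.29,0,0,0.035],[-0.128,0.325,0,0,0.035],[-0.13,0.355,0,0,0.035]]]' 40 | egrep 'pos|width'
python3 -m handwheel '[[[-0.015,0.03,0,0,0.035],[-0.032,0.068,-0.02,0,0.035],[-0.032,0.068,-0.038,0,0.035],[-0.032,0.068,-0.038,0,0.035],[-0.032,0.068,-0.038,0,0.035]]]' 40
python3 - <<'E'
from h import *
c=snap("wrist"); save(c,"w14"); s=manip.observe(); print(s["tool_pos"].round(1),s["q"].round(2)); print(bolts_mat(c))
E
```

```text
tool_pos: [508.7, -131.3, 246.1]
width: 0.4
-58 [182, 182, 177, 173, 169, 166, 161, 163, 165, 164, 167, 168, 167, 167, 165, 167, 169, 170, 170, 174, 178, 177, 175, 172, 170, 172, 171, 172, 179, 181]
-45 [134, 113, 109, 130, 182, 182, 181, 181, 181, 181, 182, 182, 183, 158, 127, 140, 144, 125, 187, 187, 187, 188, 187, 187, 186, 185, 184, 118, 103, 109]
-33 [134, 120, 97, 127, 181, 180, 180, 180, 180, 180, 180, 181, 181, 179, 153, 191, 168, 175, 185, 185, 185, 186, 185, 184, 184, 146, 142, 122, 100, 126]
-12 [186, 183, 185, 185, 185, 184, 184, 183, 181, 182, 181, 181, 180, 182, 162, 206, 181, 183, 182, 182, 182, 182, 184, 184, 184, 157, 203, 175, 182, 181]
12 [182, 176, 151, 151, 151, 149, 149, 149, 149, 150, 148, 148, 149, 149, 148, 208, 178, 149, 149, 150, 149, 148, 148, 148, 147, 173, 204, 152, 142, 161]
33 [127, 121, 108, 92, 178, 179, 179, 178, 177, 176, 176, 176, 175, 177, 159, 202, 178, 179, 179, 179, 179, 180, 180, 180, 177, 185, 205, 113, 96, 104]
tool_pos: [375.9, 225.0, 241.8]
width: 0.397
time: 40.25
tool_pos: [344.4, 290.8, 204.3]
ee_rot: [0.028, 1.0, -0.001, -0.001]
contact_force: [0.2, 0.1, -0.5]
width: 0.405
grip_force: 0.0
[345.1 290.9 205. ] [ 0.18  0.35 -1.19  2.04  0.39  1.    0.31]
[(np.int32(1175), array([340.1, 342. ]), np.float64(93.5), np.float64(-171.6)), (np.int32(1329), array([413.2, 186.6]), np.float64(54.7), np.float64(93.5))]
```

Run:
```python
from h import *
for n in("w9","w13"):
    g=wrect(load(n),42,-75,75,-75,75); print(n)
    for x in(48,51,54): print(x,g[:,x+75-1:x+76+1].mean(1).astype(int)[10:140:4].tolist())
    print("n1",g[:,75:79].mean(1).astype(int)[10:140:4].tolist())
```

```text
w9
48 [178, 153, 158, 180, 152, 126, 197, 197, 195, 197, 198, 198, 200, 199, 201, 198, 198, 198, 200, 198, 201, 199, 200, 198, 199, 153, 132, 148, 136, 59, 79, 67, 96]
51 [178, 153, 157, 179, 153, 121, 192, 191, 192, 191, 192, 195, 193, 195, 195, 194, 194, 193, 193, 193, 193, 193, 193, 190, 188, 143, 118, 132, 130, 63, 86, 70, 100]
54 [177, 160, 156, 178, 169, 150, 169, 169, 168, 164, 155, 164, 165, 171, 170, 168, 167, 168, 167, 164, 138, 165, 166, 169, 161, 104, 111, 116, 136, 89, 99, 91, 129]
n1 [177, 160, 166, 179, 178, 177, 179, 180, 177, 173, 142, 175, 175, 178, 175, 174, 175, 177, 175, 170, 107, 175, 173, 172, 174, 170, 173, 177, 171, 68, 80, 56, 71]
w13
48 [184, 144, 172, 185, 184, 184, 189, 185, 177, 161, 151, 160, 164, 166, 164, 157, 158, 159, 160, 151, 134, 157, 157, 154, 157, 158, 160, 155, 121, 123, 128, 109, 64]
51 [184, 150, 173, 185, 184, 184, 187, 160, 117, 164, 166, 168, 170, 172, 177, 179, 181, 183, 185, 184, 187, 189, 192, 195, 194, 195, 193, 196, 161, 131, 137, 113, 64]
54 [183, 153, 172, 184, 183, 183, 187, 155, 115, 193, 200, 199, 200, 201, 200, 201, 202, 204, 203, 202, 203, 204, 204, 205, 205, 206, 202, 204, 169, 135, 155, 129, 65]
n1 [185, 154, 168, 186, 157, 147, 158, 139, 206, 205, 206, 205, 207, 205, 205, 205, 205, 203, 206, 206, 205, 202, 203, 203, 200, 200, 204, 145, 154, 65, 88, 64, 103]
```

```bash
python3 -m handwheel '[[[-0.003,0.02,0,0.07,0.03],[-0.007,0.045,-0.03,0.14,0.03],[-0.007,0.051,-0.07,0.2,0.03],[-0.007,0.051,-0.11,0.2,0.03],[-0.007,0.051,-0.145,0.2,0.03],[-0.007,0.051,-0.17,0.2,0.03],[-0.007,0.051,-0.183,0.2,0.03],[-0.007,0.051,-0.188,0.2,0.03],[-0.007,0.051,-0.188,0.2,0.03]]]' 40
python3 -m handwheel '[[[0,0,0,0,0],[0,0,0,0,0],[0,0,0,0,0],[0,0,0,0,0],[0,0,0,0,0]]]' 40
python3 -m handwheel '[[[0,0,0.02,0,0],[0,0,0.05,0,0],[0,0,0.09,0,0],[0,0,0.13,0,0],[0.005,0,0.17,0,0],[0.01,-0.01,0.2,-0.05,0],[0.02,-0.03,0.23,-0.12,0],[0.03,-0.05,0.23,-0.2,0],[0.036,-0.075,0.23,-0.2,0],[0.04,-0.1,0.23,-0.2,0],[0.043,-0.12,0.23,-0.2,0],[0.043,-0.12,0.23,-0.2,0]]]'
python3 -c "
from h import *
save(snap('wrist'),'w15')"
```

```text
time: 41.2
tool_pos: [338.6, 342.7, 17.7]
ee_rot: [-0.071, 0.997, 0.0, 0.0]
contact_force: [0.8, 0.0, 1.4]
width: 0.342
grip_force: 0.0
time: 41.7
tool_pos: [338.4, 343.0, 17.9]
ee_rot: [-0.072, 0.997, 0.0, 0.001]
contact_force: [-0.1, -1.9, 6.9]
width: 0.129
grip_force: 40.0
time: 42.9
tool_pos: [381.1, 219.6, 246.5]
ee_rot: [0.03, 1.0, -0.001, -0.0]
contact_force: [-0.1, -0.2, -2.1]
width: 0.13
grip_force: 40.0
```

```bash
python3 -m handwheel '[[[0.001,-0.04,0,0,0],[0.002,-0.08,0,0,0],[0.003,-0.12,0,0,0],[0.003,-0.16,0,0,0],[0.004,-0.2,0,0,0],[0.006,-0.24,0,0,0],[0.01,-0.28,0,0,0],[0.03,-0.305,0,0,0],[0.065,-0.307,0,0,0],[0.1,-0.306,0,0,0],[0.12,-0.305,0,0,0],[0.127,-0.305,0,0,0]]]' 40
python3 -m handwheel '[[[0,0,-0.01,0,0],[0,0,-0.05,0,0],[0,0,-0.09,0,0],[0,0,-0.12,0,0],[0,0,-0.12,0,0],[0,0,-0.12,0,0],[0,0,-0.12,0,0]]]' 40
python3 - <<'E'
from h import *
c=snap("wrist"); save(c,"w16"); g=c["color"].mean(2)
for v in (200,215,240,260): print(v,g[v,300:345].astype(int)[::3].tolist())
print(manip.observe()["tool_pos"])
E
```

```text
time: 44.15
tool_pos: [510.1, -80.1, 246.9]
ee_rot: [0.027, 1.0, 0.002, 0.0]
contact_force: [-0.4, 0.8, -2.5]
width: 0.132
grip_force: 40.0
time: 44.85
tool_pos: [508.7, -82.1, 128.9]
ee_rot: [0.028, 1.0, -0.0, 0.001]
contact_force: [0.3, 0.3, -1.3]
width: 0.131
grip_force: 40.0
200 [178, 178, 178, 178, 178, 178, 178, 178, 178, 178, 179, 180, 179, 178, 113]
215 [113, 116, 129, 134, 139, 158, 140, 127, 120, 128, 147, 139, 110, 103, 100]
240 [176, 177, 153, 163, 170, 175, 179, 178, 178, 171, 162, 138, 177, 179, 180]
260 [176, 177, 157, 165, 186, 193, 195, 199, 197, 187, 166, 137, 176, 178, 178]
[508.8206086  -82.30792532 129.00521016]
```

```bash
python3 -m handwheel '[[[0,-0.0015,0,0,0],[0,-0.0015,-0.02,0,0],[0,-0.0015,-0.04,0,0],[0,-0.0015,-0.055,0,0],[0,-0.0015,-0.068,0,0],[0,-0.0015,-0.078,0,0],[0,-0.0015,-0.083,0,0],[0,-0.0015,-0.083,0,0],[0,-0.0015,-0.083,0,0]]]' 40
python3 -m handwheel '[[[0,0,-0.002,0,0],[0,0,-0.002,0,0],[0,0,-0.002,0,0]]]' 40 | egrep 'pos|cont'
python3 -m handwheel '[[[0,0,-0.0015,0,0],[0,0,-0.0015,0,0],[0,0,-0.0015,0,0]]]' 40 | egrep 'pos|cont'
```

```text
time: 45.8
tool_pos: [508.2, -83.7, 44.5]
ee_rot: [0.028, 1.0, 0.0, 0.0]
contact_force: [-0.9, -0.1, -1.0]
width: 0.133
grip_force: 40.0
tool_pos: [508.4, -83.7, 43.1]
contact_force: [-2.6, -0.0, 5.5]
tool_pos: [508.4, -83.7, 42.8]
contact_force: [-7.1, 0.4, 20.9]
```

Release, rise, and check the whole rack from above its middle.

```bash
python3 -m handwheel '[[[0,0,0.002,0,0],[0,0,0.002,0,0.035],[0,0,0.002,0,0.035],[0,0,0.002,0,0.035],[0,0,0.03,0,0.035],[0,0,0.07,0,0.035],[0,-0.01,0.11,0,0.035],[0,-0.03,0.15,0,0.035],[0,-0.048,0.17,0,0.035],[0,-0.048,0.17,0,0.035],[0,-0.048,0.17,0,0.035]]]' 40|egrep 'pos|wid'
python3 - <<'E'
from h import *
c=snap("wrist"); save(c,"w17"); g=wrect(c,42,-75,75,-75,75)
for X in(-48,0,48):
  print(X)
  for x in(-6,-3,0,3,6,9): print(x,g[:,X+x+74:X+x+77].mean(1).astype(int)[10:140:4].tolist())
m=cv2.matchTemplate
E
```

```text
tool_pos: [507.5, -131.9, 210.2]
width: 0.402
-48
-6 [179, 160, 166, 179, 167, 117, 109, 115, 180, 168, 137, 173, 181, 182, 181, 179, 176, 178, 178, 167, 108, 171, 167, 174, 176, 174, 176, 177, 157, 85, 63, 56, 55]
-3 [179, 154, 166, 180, 163, 142, 135, 118, 174, 171, 165, 176, 176, 177, 175, 176, 173, 177, 178, 175, 159, 175, 170, 173, 174, 173, 174, 143, 95, 59, 57, 56, 55]
0 [180, 150, 166, 180, 156, 136, 150, 130, 202, 202, 204, 203, 204, 203, 202, 202, 203, 202, 204, 205, 205, 203, 202, 200, 199, 198, 202, 150, 59, 59, 58, 57, 56]
3 [180, 149, 164, 180, 154, 149, 162, 131, 203, 201, 203, 202, 204, 203, 202, 203, 202, 201, 203, 203, 202, 199, 200, 200, 198, 197, 200, 141, 59, 58, 58, 57, 56]
6 [180, 145, 161, 180, 156, 135, 144, 127, 177, 176, 174, 176, 178, 177, 176, 175, 176, 174, 175, 174, 171, 173, 171, 174, 173, 171, 170, 116, 59, 59, 58, 55, 51]
9 [180, 159, 162, 180, 164, 116, 115, 110, 172, 158, 133, 164, 167, 171, 170, 171, 169, 167, 166, 154, 114, 167, 158, 168, 167, 162, 166, 168, 72, 57, 52, 46, 42]
0
-6 [182, 145, 173, 184, 158, 116, 110, 111, 173, 164, 146, 167, 169
[... 1215 characters left out ...]
 175, 173, 171, 169, 130, 64, 64, 63, 61, 57]
0 [183, 136, 163, 183, 183, 183, 187, 183, 177, 152, 154, 161, 160, 162, 159, 157, 155, 157, 157, 142, 134, 155, 152, 155, 154, 155, 155, 149, 65, 64, 64, 63, 61]
3 [182, 145, 163, 183, 183, 182, 185, 159, 116, 163, 165, 168, 169, 172, 176, 179, 181, 182, 184, 186, 187, 187, 192, 193, 193, 194, 194, 195, 75, 64, 63, 63, 61]
6 [181, 151, 162, 182, 182, 182, 184, 154, 115, 194, 199, 197, 199, 200, 198, 200, 202, 203, 201, 202, 202, 200, 202, 204, 203, 203, 201, 203, 134, 69, 63, 62, 62]
9 [180, 155, 161, 181, 181, 168, 135, 130, 126, 198, 201, 198, 200, 201, 199, 201, 200, 201, 197, 196, 195, 195, 191, 190, 188, 187, 187, 180, 142, 115, 89, 64, 62]
```

```bash
python3 -m handwheel '[[[0,-0.025,0,0,0.035],[0.0005,-0.052,-0.02,0,0.035],[0.0005,-0.052,-0.06,0,0.035],[0.0005,-0.052,-0.1,0,0.035],[0.0005,-0.052,-0.135,0,0.035],[0.0005,-0.052,-0.155,0,0.035],[0.0005,-0.052,-0.167,0,0.035],[0.0005,-0.052,-0.167,0,0.035],[0.0005,-0.052,-0.167,0,0.035]]]' 30
python3 -m handwheel '[[[0,0,0,0,0],[0,0,0,0,0],[0,0,0,0,0],[0,0,0,0,0],[0,0,0,0,0]]]' 30
python3 -m handwheel '[[[0,0,0.006,0,0],[0,0,0.012,0,0],[0,0.002,0.018,0,0],[-0.004,0.0045,0.022,0,0],[-0.009,0.0045,0.022,0,0],[-0.009,0.0045,0.022,0,0],[-0.009,0.0045,0.022,0,0],[-0.009,0.0045,0.022,0,0]]]' 30
python3 - <<'E'
from h import *
c=snap("wrist"); save(c,"w18"); g=c["color"].mean(2)
for v in (200,215,230,245,260): print(v,g[v,300:345].astype(int)[::3].tolist())
E
```

```text
time: 48.45
tool_pos: [508.7, -183.0, 43.9]
ee_rot: [0.027, 1.0, 0.0, 0.0]
contact_force: [0.5, -0.2, 0.4]
width: 0.4
grip_force: 0.0
time: 48.95
tool_pos: [508.7, -184.1, 44.2]
ee_rot: [0.028, 1.0, -0.0, 0.0]
contact_force: [-0.9, -0.6, 3.7]
width: 0.128
grip_force: 30.0
time: 49.75
tool_pos: [499.2, -179.4, 65.5]
ee_rot: [0.028, 1.0, 0.0, -0.0]
contact_force: [0.5, -0.5, -1.2]
width: 0.13
grip_force: 30.0
200 [187, 188, 189, 189, 190, 190, 190, 191, 190, 191, 191, 190, 191, 191, 192]
215 [188, 188, 188, 188, 176, 170, 165, 166, 166, 169, 178, 190, 190, 191, 191]
230 [185, 185, 173, 128, 134, 133, 130, 132, 126, 121, 118, 130, 184, 189, 188]
245 [110, 110, 117, 165, 192, 201, 204, 206, 201, 197, 182, 143, 111, 111, 111]
260 [180, 180, 176, 164, 193, 201, 203, 203, 201, 195, 176, 141, 173, 173, 166]
```

```bash
python3 -m handwheel '[[[-0.002,0,0,0,0],[-0.002,0,-0.006,0,0],[-0.002,0,-0.012,0,0],[-0.002,0,-0.018,0,0],[-0.002,0,-0.021,0,0],[-0.002,0,-0.021,0,0],[-0.002,0,-0.021,0,0]]]' 30
for i in 1 2; do python3 -m handwheel '[[[0,0,-0.002,0,0],[0,0,-0.002,0,0],[0,0,-0.002,0,0]]]' 30 | egrep 'pos|cont'; done
```

```text
time: 50.5
tool_pos: [498.7, -179.2, 44.5]
ee_rot: [0.028, 1.0, 0.0, 0.001]
contact_force: [7.0, 0.6, -7.5]
width: 0.131
grip_force: 33.4
tool_pos: [498.8, -179.2, 44.0]
contact_force: [1.4, 0.7, 9.7]
tool_pos: [499.0, -179.2, 43.6]
contact_force: [-5.0, 0.5, 28.0]
```

```bash
python3 -m handwheel '[[[0.002,0,0.003,0,0],[0.002,0,0.004,0,0],[0.002,0,0.004,0,0.035],[0.002,0,0.004,0,0.035],[0.002,0,0.004,0,0.035],[0.002,0,0.03,0,0.035],[0.002,0,0.06,0,0.035],[0.006,0.02,0.1,0,0.035],[0.01,0.047,0.15,0,0.035],[0.01,0.047,0.17,0,0.035],[0.01,0.047,0.17,0,0.035],[0.01,0.047,0.17,0,0.035]]]' 30
python3 - <<'E'
from h import *
c=snap("wrist"); save(c,"w19"); g=wrect(c,42,-75,75,-75,75)
for X in(-48,0,48):
  print(X)
  for x in(-3,0,3,6): print(x,g[:,X+x+74:X+x+77].mean(1).astype(int)[10:140:4].tolist())
E
```

```text
time: 52.3
tool_pos: [506.9, -132.6, 210.4]
ee_rot: [0.028, 1.0, -0.0, -0.0]
contact_force: [0.1, -0.8, -1.0]
width: 0.397
grip_force: 0.0
-48
-3 [180, 156, 164, 180, 160, 142, 134, 117, 174, 170, 167, 177, 176, 175, 175, 176, 174, 178, 176, 172, 158, 176, 173, 174, 175, 170, 172, 141, 102, 60, 57, 56, 55]
0 [180, 146, 164, 181, 153, 136, 151, 130, 202, 201, 204, 204, 205, 203, 203, 202, 203, 202, 204, 205, 203, 203, 201, 200, 199, 198, 202, 145, 58, 58, 57, 56, 56]
3 [179, 142, 165, 180, 155, 150, 162, 130, 204, 201, 203, 202, 204, 203, 202, 202, 203, 200, 202, 203, 202, 199, 200, 201, 198, 197, 200, 134, 59, 58, 58, 57, 56]
6 [180, 147, 166, 180, 153, 135, 143, 126, 177, 177, 174, 176, 178, 177, 176, 175, 175, 173, 174, 173, 172, 173, 171, 173, 173, 170, 170, 110, 59, 58, 58, 56, 53]
0
-3 [183, 142, 168, 184, 151, 141, 135, 121, 178, 179, 181, 182, 181, 182, 182, 182, 183, 183, 183, 184, 176, 182, 179, 179, 180, 178, 179, 122, 131, 60, 90, 69, 107]
0 [183, 136, 167, 184, 151, 139, 150, 133, 204, 204, 206, 206, 206, 204, 204, 204, 205, 204, 206, 206, 206, 203, 203, 201, 201, 199, 20
[... 315 characters left out ...]
, 171, 168, 168, 141, 142, 86, 100, 89, 117]
48
-3 [184, 122, 161, 184, 185, 108, 145, 177, 177, 177, 176, 178, 178, 179, 179, 178, 177, 177, 177, 178, 178, 179, 177, 175, 176, 173, 115, 117, 64, 64, 62, 60, 54]
0 [183, 121, 162, 183, 184, 123, 163, 201, 197, 199, 200, 199, 200, 202, 203, 201, 199, 201, 201, 202, 202, 203, 202, 201, 200, 201, 115, 136, 64, 64, 63, 62, 61]
3 [182, 134, 165, 183, 184, 125, 165, 201, 197, 199, 200, 200, 201, 202, 203, 202, 200, 201, 201, 200, 200, 202, 201, 201, 199, 199, 120, 143, 64, 64, 62, 62, 61]
6 [182, 139, 175, 183, 183, 155, 161, 175, 174, 165, 167, 175, 179, 175, 177, 173, 175, 177, 179, 163, 150, 174, 169, 174, 176, 145, 119, 138, 84, 64, 63, 62, 61]
```

```bash
python3 -m handwheel '[[[0,0,0.04,-0.1,0.05],[0,0,0.08,-0.24,0.05],[0,-0.01,0.095,-0.38,0.05],[-0.002,-0.04,0.095,-0.52,0.05],[-0.004,-0.07,0.095,-0.66,0.05],[-0.006,-0.1,0.095,-0.8,0.05],[-0.008,-0.13,0.095,-0.94,0.05],[-0.01,-0.16,0.095,-1.08,0.05],[-0.011,-0.19,0.095,-1.22,0.05],[-0.013,-0.215,0.095,-1.36,0.05],[-0.014,-0.235,0.095,-1.5,0.05],[-0.0145,-0.2445,0.095,-1.57,0.05]]]' 60
python3 -m handwheel '[[[0,0,0,0,0.05],[0,0,0,0,0.05],[0,0,0,0,0.05]]]' 60
python3 - <<'E'
from h import *
c=snap("wrist"); save(c,"w20"); s=manip.observe(); print(s["tool_pos"].round(1),s["q"].round(2))
r=cv2.cvtColor(rect(c,247,440,545,-420,-290),cv2.COLOR_BGR2GRAY)
d=(r<60).astype(np.uint8); n,l,st,ce=cv2.connectedComponentsWithStats(d)
for k in range(1,n):
    if st[k,4]>150: print(st[k],ce[k]+[-420,440])
E
```

```text
time: 53.55
tool_pos: [490.8, -379.6, 302.8]
ee_rot: [0.729, 0.684, -0.001, -0.002]
contact_force: [-0.4, -0.2, 0.5]
width: 0.569
grip_force: 0.0
time: 53.85
tool_pos: [492.8, -375.7, 304.9]
ee_rot: [0.725, 0.688, 0.0, -0.001]
contact_force: [-0.9, -0.7, -0.1]
width: 0.571
grip_force: 0.0
[ 492.9 -375.8  305.2] [ 1.04  0.41 -0.67  1.57  0.26  1.25  0.28]
[  0   0  36  18 424] [-406.10613208  448.67216981]
[ 10  45  32  12 177] [-400.59322034  491.49717514]
[  0  84  35  21 615] [-404.89430894  533.20487805]
```

```bash
python3 -m handwheel '[[[0,-0.001,-0.025,0,0.05],[0,-0.001,-0.05,0,0.05],[0,-0.001,-0.068,0,0.05],[0,-0.001,-0.0775,0,0.05],[0,-0.001,-0.0775,0,0.05],[0,-0.001,-0.0775,0,0],[0,-0.001,-0.0775,0,0],[0,-0.001,-0.0775,0,0],[0,-0.001,-0.0775,0,0],[0,-0.001,-0.0775,0,0],[0,-0.001,-0.0775,0,0]]]' 60
python3 -m handwheel '[[[0,0,0.01,0,0],[0,0,0.025,0,0],[0,0,0.037,0,0],[0,0,0.037,0,0]]]' 60
```

```text
time: 55.0
tool_pos: [492.8, -377.9, 228.5]
ee_rot: [0.726, 0.687, -0.0, 0.0]
contact_force: [-0.7, -0.1, 1.8]
width: 0.153
grip_force: 60.0
time: 55.4
tool_pos: [494.1, -378.3, 267.9]
ee_rot: [0.726, 0.687, 0.0, 0.002]
contact_force: [0.4, 0.9, -3.5]
width: 0.153
grip_force: 60.0
```

```bash
python3 -m handwheel '[[[0.001,0.022,0,0.14,0],[0.003,0.045,0,0.28,0],[0.004,0.067,0,0.42,0],[0.005,0.09,0,0.56,0],[0.007,0.112,0,0.7,0],[0.008,0.135,0,0.84,0],[0.009,0.157,0,0.98,0],[0.011,0.18,0,1.12,0],[0.012,0.2,0,1.26,0],[0.013,0.22,0,1.4,0],[0.014,0.235,0,1.53,0],[0.0148,0.2455,0,1.57,0]]]' 60
python3 -m handwheel '[[[0,0,0,0,0],[0,0,-0.03,0,0],[0,0,-0.06,0,0],[0,0,-0.09,0,0],[0,0,-0.12,0,0],[0,0,-0.145,0,0],[0,0,-0.145,0,0],[0,0,-0.145,0,0],[0,0,-0.145,0,0],[0,0,-0.145,0,0]]]' 60
python3 -c "
from h import *
save(snap('wrist'),'w21'); s=manip.observe(); print(s['tool_pos'].round(1),s['ee_rot'].round(4))"
```

```text
time: 56.6
tool_pos: [507.5, -131.1, 265.2]
ee_rot: [0.026, 1.0, 0.0, 0.0]
contact_force: [0.0, -0.4, -3.6]
width: 0.151
grip_force: 60.0
time: 57.6
tool_pos: [508.7, -132.7, 121.6]
ee_rot: [0.028, 1.0, -0.0, 0.001]
contact_force: [-1.0, -0.2, -3.7]
width: 0.154
grip_force: 60.0
[ 508.5 -132.6  121.4] [ 2.830e-02  9.996e-01 -4.000e-04  1.000e-03]
```

```bash
python3 -m handwheel '[[[-0.0007,0.0006,-0.004,0,0],[-0.0007,0.0006,-0.008,0,0],[-0.0007,0.0006,-0.011,0,0],[-0.0007,0.0006,-0.013,0,0],[-0.0007,0.0006,-0.013,0,0]]]' 60 | egrep 'pos|cont'
for i in 1 2; do python3 -m handwheel '[[[0,0,-0.002,0,0],[0,0,-0.003,0,0],[0,0,-0.003,0,0]]]' 60 | egrep 'pos|cont'; done
```

```text
tool_pos: [506.7, -131.7, 106.7]
contact_force: [-1.3, -1.0, -4.4]
tool_pos: [506.9, -131.7, 104.0]
contact_force: [0.7, 1.1, -4.6]
tool_pos: [507.0, -131.6, 101.1]
contact_force: [-0.3, 0.5, -4.8]
```

```bash
python3 -m handwheel '[[[0,0,-0.004,0,0],[0,0,-0.007,0,0],[0,0,-0.01,0,0],[0,0,-0.01,0,0]]]' 60 | egrep 'pos|cont'
for i in 1 2 3; do python3 -m handwheel '[[[0,0,-0.001,0,0],[0,0,-0.002,0,0],[0,0,-0.002,0,0]]]' 60 | egrep 'pos|cont'; done
```

```text
tool_pos: [507.0, -131.6, 90.8]
contact_force: [1.3, 1.2, -5.2]
tool_pos: [507.0, -131.6, 89.2]
contact_force: [1.5, 1.1, -4.2]
tool_pos: [507.1, -131.7, 87.5]
contact_force: [-0.5, 0.7, 0.9]
tool_pos: [507.1, -131.7, 87.4]
contact_force: [-9.0, -0.5, 23.6]
```

```bash
python3 -m handwheel '[[[0,0,0.002,0,0],[0,0,0.002,0,0.05],[0,0,0.002,0,0.05],[0,0,0.002,0,0.05],[0,0,0.002,0,0.055],[0,0,0.03,0,0.055],[0,0,0.07,0,0.055],[0,0,0.11,0,0.055],[0,0,0.15,0,0.055],[0,0,0.16,0,0.055],[0,0,0.16,0,0.055],[0,0,0.16,0,0.055]]]' 30
python3 - <<'E'
from h import *
c=snap("wrist"); save(c,"w22"); print(manip.observe()["tool_pos"])
a=cv2.cvtColor(load("w3")["color"],cv2.COLOR_BGR2GRAY);b=cv2.cvtColor(c["color"],cv2.COLOR_BGR2GRAY)
for n,(x,y,w,h) in dict(plate=(220,160,205,115),pinA=(395,176,26,26),pinB=(230,255,24,22),bar=(308,185,30,70),rod=(225,90,110,42),left=(222,163,20,40),right=(405,163,20,20),tray=(55,120,60,60)).items():
    r=cv2.matchTemplate(b[y-8:y+h+8,x-8:x+w+8],a[y:y+h,x:x+w],cv2.TM_CCOEFF_NORMED); m=cv2.minMaxLoc(r); print(n,round(m[1],3),(m[3][0]-8,m[3][1]-8))
E
```

```text
time: 61.25
tool_pos: [506.1, -132.0, 243.9]
ee_rot: [0.028, 1.0, -0.0, -0.001]
contact_force: [0.4, 1.0, -0.2]
width: 0.623
grip_force: 0.0
[ 505.89654281 -131.92249305  243.53376843]
plate 0.958 (-2, 0)
pinA 0.943 (0, 1)
pinB 0.972 (-1, 1)
bar 0.996 (-2, -1)
rod 0.985 (0, 0)
left 0.996 (-2, 0)
right 0.924 (0, -1)
tray 0.996 (-1, 0)
```

```bash
python3 -m handwheel '[[[-0.01,-0.003,0,-0.14,0.055],[-0.02,-0.006,0,-0.28,0.055],[-0.03,-0.009,0,-0.42,0.055],[-0.04,-0.012,0,-0.56,0.055],[-0.05,-0.015,0,-0.7,0.055],[-0.06,-0.018,0,-0.84,0.055],[-0.07,-0.02,0,-0.98,0.055],[-0.08,-0.022,0,-1.12,0.055],[-0.09,-0.024,0,-1.26,0.055],[-0.1,-0.024,0,-1.4,0.055],[-0.1,-0.024,0,-1.54,0.055],[-0.1,-0.024,0,-1.57,0.055]]]' 50
python3 -m handwheel '[[[0,0,0,0,0.055],[0,0,-0.03,0,0.055],[0,0,-0.06,0,0.055],[0,0,-0.06,0,0.055],[0,0,-0.06,0,0.055]]]' 50
python3 - <<'E'
from h import *
c=snap("wrist"); save(c,"w23"); print(manip.observe()["tool_pos"],manip.observe()["q"].round(2))
h=cv2.cvtColor(rect(c,126,380,435,-160,-100),cv2.COLOR_BGR2HSV)
m=(h[...,1]>180)&((h[...,0]<8)|(h[...,0]>172))&(h[...,2]>120); ys,xs=np.nonzero(m)
for y in range(-150,-105,10): 
    q=np.nonzero(m[:,y+160])[0]; print(y, (q.min()+380,q.max()+380) if len(q) else None)
print("far end y",xs.max()-160)
E
```

```text
time: 62.5
tool_pos: [405.8, -155.7, 243.8]
ee_rot: [0.727, 0.686, -0.001, -0.001]
contact_force: [0.9, 0.8, -1.2]
width: 0.625
grip_force: 0.0
time: 63.0
tool_pos: [406.9, -155.3, 185.1]
ee_rot: [0.725, 0.688, 0.0, -0.001]
contact_force: [1.2, -0.1, 0.2]
width: 0.625
grip_force: 0.0
[ 407.58781311 -155.54257656  185.93985815] [ 0.97  0.23 -0.83  2.11  0.22  0.89 -0.04]
-150 (np.int64(395), np.int64(417))
-140 (np.int64(395), np.int64(418))
-130 (np.int64(396), np.int64(418))
-120 (np.int64(398), np.int64(415))
-110 None
far end y -119
```

```bash
python3 -m handwheel '[[[0,-0.001,-0.03,0,0.055],[0,-0.001,-0.055,0,0.055],[0,-0.001,-0.07,0,0.055],[0,-0.001,-0.08,0,0.055],[0,-0.001,-0.08,0,0.055],[0,-0.001,-0.08,0,0],[0,-0.001,-0.08,0,0],[0,-0.001,-0.08,0,0],[0,-0.001,-0.08,0,0],[0,-0.001,-0.08,0,0],[0,-0.001,-0.08,0,0]]]' 50
python3 -m handwheel '[[[0,0,0.02,0,0],[0,0,0.05,0,0],[0,0,0.08,0,0],[0.002,0.03,0.08,0,0],[0.004,0.065,0.08,0,0],[0.005,0.09,0.08,0,0],[0.005,0.09,0.08,0,0],[0.035,0.088,0.08,0,0],[0.07,0.086,0.08,0,0],[0.102,0.084,0.08,0,0],[0.102,0.084,0.08,0,0],[0.102,0.084,0.08,0,0]]]' 50
```

```text
time: 64.15
tool_pos: [407.2, -156.9, 105.6]
ee_rot: [0.726, 0.687, -0.0, 0.0]
contact_force: [-1.5, 0.3, 6.3]
width: 0.298
grip_force: 50.0
time: 65.35
tool_pos: [508.4, -73.1, 184.3]
ee_rot: [0.726, 0.687, -0.0, -0.001]
contact_force: [-0.5, -0.5, -1.6]
width: 0.296
grip_force: 50.0
```

```bash
python3 -m handwheel '[[[-0.002,-0.03,0,0,0],[-0.004,-0.06,0,0,0],[-0.006,-0.09,0,0,0],[-0.007,-0.107,0,0,0],[-0.007,-0.107,0,0,0],[-0.007,-0.107,0,0,0],[-0.007,-0.107,-0.015,0,0],[-0.007,-0.107,-0.03,0,0],[-0.007,-0.107,-0.045,0,0],[-0.007,-0.107,-0.045,0,0],[-0.007,-0.107,-0.045,0,0]]]' 50
python3 -m handwheel '[[[0.001,0.008,0,0,0],[0.001,0.016,0,0,0],[0.002,0.024,0,0,0],[0.002,0.032,0,0,0],[0.003,0.04,0,0,0],[0.003,0.045,0,0,0],[0.003,0.049,0,0,0],[0.003,0.049,0,0,0]]]' 50
for i in 1 2 3; do python3 -m handwheel '[[[0,0.0015,0,0,0],[0,0.0015,0,0,0],[0,0.0015,0,0,0]]]' 50 | egrep 'pos|cont'; done
python3 -c "
from h import *
save(snap('top'),'t7')"
```

```text
time: 66.45
tool_pos: [501.6, -179.1, 139.4]
ee_rot: [0.726, 0.688, -0.0, -0.001]
contact_force: [1.1, -0.5, -1.7]
width: 0.296
grip_force: 50.0
time: 67.25
tool_pos: [505.2, -129.7, 140.4]
ee_rot: [0.726, 0.688, 0.0, 0.0]
contact_force: [-0.3, -0.5, -0.9]
width: 0.288
grip_force: 50.0
tool_pos: [505.1, -129.1, 140.2]
contact_force: [-0.2, -1.8, -1.8]
tool_pos: [505.0, -127.8, 140.2]
contact_force: [1.0, -3.0, -1.8]
tool_pos: [504.9, -127.1, 140.1]
contact_force: [1.4, -5.0, -2.9]
```

```bash
for i in 1 2 3 4; do python3 -m handwheel '[[[0,0.0015,0,0,0],[0,0.0015,0,0,0],[0,0.0015,0,0,0]]]' 50 | egrep 'pos|cont'; done
python3 - <<'E'
from h import *
c=snap('top'); save(c,'t8')
# red pixels of eye in top view: start (home), fully back, now
for n in("top0","t3","t6","t8"):
    k=load(n)["color"][150:225,440:520].astype(int); m=(k[...,2]-k[...,1]>45); ys,xs=np.nonzero(m); print(n,len(xs),xs.min()+440 if len(xs) else 0,xs.max()+440 if len(xs) else 0,ys.min()+150 if len(xs) else 0,ys.max()+150 if len(xs) else 0)
E
```

```text
tool_pos: [504.8, -126.9, 139.9]
contact_force: [1.7, -7.9, -4.5]
tool_pos: [504.6, -126.7, 139.7]
contact_force: [1.6, -11.4, -6.4]
tool_pos: [504.5, -126.6, 139.5]
contact_force: [1.6, -15.8, -7.0]
tool_pos: [504.2, -126.3, 139.3]
contact_force: [2.7, -17.9, -9.2]
top0 176 440 482 157 198
t3 48 488 498 181 200
t6 100 440 497 157 200
t8 63 466 481 179 199
```

```bash
python3 -m handwheel '[[[0,-0.007,0,0,0],[0,-0.014,0,0,0],[0,-0.014,0,0,0],[0,-0.014,0.015,0,0],[0,-0.014,0.03,0,0],[0,-0.014,0.046,0,0],[0,-0.014,0.047,0,0],[0.002,0.015,0.047,0,0],[0.004,0.04,0.047,0,0],[0.004,0.052,0.047,0,0],[0.004,0.052,0.047,0,0],[0.004,0.052,0.047,0,0]]]' 50
python3 -m handwheel '[[[-0.033,0.002,0,0,0],[-0.066,0.004,0,0,0],[-0.1,0.006,0,0,0],[-0.1,0.006,0,0,0],[-0.101,-0.025,0,0,0],[-0.102,-0.055,0,0,0],[-0.102,-0.084,0,0,0],[-0.102,-0.087,0,0,0],[-0.102,-0.087,0,0,0],[-0.102,-0.087,0,0,0]]]' 50
python3 - <<'E'
from h import *
c=snap("wrist"); save(c,"w24"); print(manip.observe()["tool_pos"])
a=cv2.cvtColor(load("w2")["color"],cv2.COLOR_BGR2GRAY);b=cv2.cvtColor(c["color"],cv2.COLOR_BGR2GRAY)
for n,(x,y,w,h) in dict(tail=(297,110,50,90),grip=(285,215,72,80)).items():
    r=cv2.matchTemplate(b[y-15:y+h+15,x-15:x+w+15],a[y:y+h,x:x+w],cv2.TM_CCOEFF_NORMED); m=cv2.minMaxLoc(r); print(n,round(m[1],3),(m[3][0]-15,m[3][1]-15))
E
```

```text
time: 70.65
tool_pos: [508.8, -69.2, 187.1]
ee_rot: [0.726, 0.687, -0.0, 0.0]
contact_force: [-0.6, -0.9, -1.5]
width: 0.297
grip_force: 50.0
time: 71.65
tool_pos: [407.1, -154.9, 187.2]
ee_rot: [0.726, 0.687, 0.0, -0.0]
contact_force: [0.3, -0.1, -1.2]
width: 0.296
grip_force: 50.0
[ 407.11241054 -154.53201145  187.190317  ]
tail 0.972 (-1, -1)
grip 0.994 (0, -1)
```

```bash
python3 -m handwheel '[[[0,-0.001,0,0,0],[0,-0.001,-0.03,0,0],[0,-0.001,-0.055,0,0],[0,-0.001,-0.065,0,0],[0,-0.001,-0.073,0,0],[0,-0.001,-0.081,0,0],[0,-0.001,-0.081,0,0],[0,-0.001,-0.081,0,0]]]' 50
python3 -m handwheel '[[[0,0,0,0,0.055],[0,0,0,0,0.055],[0,0,0,0,0.055],[0,0,0.03,0,0.055],[0,0,0.07,0,0.055],[0,0,0.11,0,0.055],[0.02,0.005,0.14,0.13,0.055],[0.05,0.012,0.14,0.26,0.055],[0.08,0.02,0.14,0.39,0.055],[0.1,0.024,0.14,0.52,0.055],[0.1,0.024,0.14,0.65,0.055],[0.1,0.024,0.14,0.78,0.055]]]' 50
python3 -m handwheel '[[[0,0,0,0.15,0.055],[0,0,0,0.3,0.055],[0,0,0,0.45,0.055],[0,0,0,0.6,0.055],[0,0,0,0.75,0.055],[0,0,0,0.79,0.055],[0,0,0,0.79,0.055],[0,0,0,0.79,0.055]]]'
python3 - <<'E'
from h import *
c=snap("wrist"); save(c,"w25"); print(manip.observe()["tool_pos"])
b=cv2.cvtColor(c["color"],cv2.COLOR_BGR2GRAY); A=cv2.cvtColor(load("w3")["color"],cv2.COLOR_BGR2GRAY)
for n,(x,y,w,h) in dict(plate=(220,160,205,115),pinA=(395,176,26,26),pinB=(230,255,24,22),bar=(308,185,30,70),rod=(225,90,110,42),tail=(335,100,60,40),left=(222,163,20,40),eye=(58,200,34,60),slider=(130,205,90,30)).items():
    r=cv2.matchTemplate(b[y-12:y+h+12,x-12:x+w+12],A[y:y+h,x:x+w],cv2.TM_CCOEFF_NORMED); m=cv2.minMaxLoc(r); print(n,round(m[1],3),(m[3][0]-12,m[3][1]-12))
k=c["color"][195:265,50:230].astype(int); m=(k[...,2]-k[...,1]>60); ys,xs=np.nonzero(m); print("red now",xs.min()+50,xs.max()+50)
k=load("w3")["color"][195:265,50:230].astype(int); m=(k[...,2]-k[...,1]>60); ys,xs=np.nonzero(m); print("red w3",xs.min()+50,xs.max()+50)
# expected px for eye bars home: washer x 244..200 at z77
print([np.round(proj(c,W(WP,(x,0,77)),1),0).tolist() for x in (244,200,286,242,70)])
print(b[228,200:260].tolist()); print(A[228,200:260].tolist())
t=snap("top"); save(t,"t9")
k=t["color"][150:225,440:520].astype(int); m=(k[...,2]-k[...,1]>45); ys,xs=np.nonzero(m); print(len(xs),xs.max()+440)
E
```

```text
time: 72.5
tool_pos: [407.3, -156.3, 106.6]
ee_rot: [0.726, 0.687, 0.0, 0.0]
contact_force: [0.7, 0.5, -1.3]
width: 0.295
grip_force: 50.0
time: 73.7
tool_pos: [507.5, -131.7, 246.2]
ee_rot: [0.408, 0.913, 0.0, -0.0]
contact_force: [-1.3, 0.5, -0.5]
width: 0.621
grip_force: 0.0
time: 74.5
tool_pos: [506.8, -132.3, 246.2]
ee_rot: [0.029, 1.0, -0.0, -0.0]
contact_force: [-0.3, -1.0, -0.7]
width: 0.628
grip_force: 0.0
[ 506.88977815 -132.28614191  246.23290249]
plate 0.914 (-1, -1)
pinA 0.942 (-1, -1)
pinB 0.978 (0, -1)
bar 0.993 (-1, -2)
rod 0.994 (1, 0)
tail 0.992 (0, 0)
left 0.993 (-1, -1)
eye 0.425 (0, -2)
slider 0.808 (0, -1)
red now 83 119
red w3 61 88
[[84.0, 231.0], [118.0, 230.0], [55.0, 231.0], [85.0, 231.0], [244.0, 229.0]]
[89, 89, 89, 86, 82, 103, 145, 168, 173, 175, 173, 173, 173, 174, 174, 174, 174, 174, 174, 173, 173, 173, 173, 173, 173, 173, 173, 173, 174, 173, 174, 173, 173, 172, 172, 172, 173, 173, 172, 173, 173, 172, 165, 146, 121, 128, 166, 193, 200, 201, 201, 201, 201, 201, 201, 201, 202, 201, 201, 201]
[88, 88, 87, 85, 78, 76, 83, 91, 92, 92, 92, 92, 91, 90, 87, 80, 72, 64, 62, 60, 61, 60, 61, 59, 65, 90, 140, 184, 199, 201, 199, 200, 200, 200, 200, 200, 201, 201, 200, 201, 200, 201, 201, 201, 201, 201, 201, 202, 201, 201, 202, 202, 203, 203, 203, 203, 203, 204, 203, 203]Traceback (most recent call last):
  File "<stdin>", line 12, in <module>
    return umr_maximum(a, axis, None, out, keepdims, initial, where)
ValueError: zero-size array to reduction operation maximum which has no identity
```

```bash
python3 -c "
from h import *
print(manip.job_done())"
```

```text
the job is handed in; nothing more can be done
None
```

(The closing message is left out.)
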